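# Raise the decorating-tin lift and unload it

## Robot

A 6-joint arm with a two-finger parallel gripper is mounted at the origin on the work surface. World frame = base frame: x ahead of the robot, y to its left, z up, the work surface at z = 0. Lengths are in m, angles in rad, forces in N, time in s.
With the tool pointing down it reaches from about 0.25 to 0.725 m from the base axis. Payload 4 kg.
Tool frame: the origin (TCP) lies at the very end of the fingers, on their centre line; the grasp point (between the pads) lies 19 mm behind it; z points along the fingers, y is the line along which they close (so a half turn about z gives the same grasp; the last joint's range is limited). The gripper opens to 85 mm and grips with 20 to 120 N. Pads are 22 mm wide; open, the fingers measure 114 mm over their backs; the gripper's body (76 mm by 85 mm) begins 54 mm behind the grasp point. The pads swing forward as they close: fully open they stand 13 mm farther back than shut.
Start: joints at [-1.28, 0.241, 0.005, 1.335, 0, 1.571], TCP at [0.143, -0.479, 0.231] pointing down, gripper open.
Joint ranges: [-2.72, 2.72], [-1.05, 1.87], [-1.09, 1.28], [-1.99, 2.15], [-1.42, 1.44], [-3.14, 3.14]. Speed limits (rad/s): [2.79, 2.79, 3.14, 3.14, 3.14, 3.14].

## Interface

Orientations are given as [roll, pitch, yaw] about the fixed x, y, z axes, in that order (R = Rz(yaw) Ry(pitch) Rx(roll)).
In Python, from bench import ctrl, eyes, nets gives the robot as it stands.
- The arm moves only by the tool arm_command, never from a script. Its argument "steps" is a list of rows, each a list of 7 numbers: the shift along the tool's x, y, z normalised to -1 to 1, where 1 is 0.1 m, then the turn, a rotation vector about the tool's x, y, z normalised to -1 to 1, where 1 is pi/2 rad, then the opening in per cent of the stroke, from 0 (shut) to 100 (fully open). In form: [[x, y, z, rx, ry, rz, grip], ...]. A call has 1 to 12 rows; each row is the pose to reach, as a shift and turn from the pose commanded when the call began, along the tool's axes at that moment; what a row does not reach only later rows make up. A row lasts 1/10 s, in which the tool goes at most 50 mm and 8.59 degrees, less where a joint would pass 70% of its speed; a pose out of reach is approached as far as the arm can. A call with a number of a shift or a turn outside -1 to 1 is refused whole. A call with a gripper value outside its range is refused whole. The fingers move at their own pace and stop on an object; "force" is the grip in N (left out, the last holds). Time passes only in rows, so rows that repeat a pose let the fingers close. It gives the time, the measured TCP pose, the force, the opening and the grip force at its end, in the units of the state.
- ctrl.read_state(): the state, without advancing time (a new reading comes with each control period).
- eyes.read_camera(name): name is "scene" or "top" or "wrist"; returns a dict with "color" (400x640x3 uint8, red, green, blue), "range_z" (400x640 float32, m along the optical axis (not along the pixel's ray), 0 where there is no reading), "mtx" (3x3 intrinsics, pixels), "extrinsics" (4x4, takes a point from camera to world coordinates); the wrist camera has in their place "mount" (4x4, takes a point from camera to tool coordinates, whose origin is the TCP and whose axes are the flange's). Camera axes: x right, y down, z forward; pixel columns grow to the right and rows downward; lengths in m; the calibration is good to about 2 mm. A picture is of the moment at which its call begins: read the wrist's pose just before it.
- ctrl.job_done(): hands the job in; it is judged then, once.
Trained networks look in the newest picture that a camera, given by its name, has taken for a name from the list of things; names that differ only in an ending like _2 or _b are one class to them, and where a whole thing is asked for, a point or a joint stands for the part that bears it (a point fixed in the world has none). Each returns a list of dicts, best first, with "conf" (0 to 1); they miss things now and then, are a little off and sometimes report something else, mostly with a low value. They report only what shows in the picture. A call takes as long as a camera call. They do not tell look-alikes from the thing itself.
- nets.silhouettes(label, camera): "pixels" (400x640 bool, what is visible of it) and "rect" ([left, top, right, bottom] in pixels, round what is visible of it).
- nets.spot_point(label, camera): "centre" ([column, row] in pixels: a listed point, or the origin of a listed thing).
The state is a dict: "t": time; "joint_positions": joint angles; "qvel": joint speeds; "effort": joint torques, N m; "ee_pos": TCP position; "tcp_rot": TCP orientation; "contact_force": force on the tool from outside, world axes, zero at the start; "torque": the same for the moment, N m; "opening": opening from 0.0 (shut) to 1.0 (fully open); "finger_force": force on a finger pad.
Only numpy, scipy, OpenCV 4.12 (cv2) and the standard library are available. Lean on these libraries where they do the work, as an engineer would, in place of code of your own. Each camera call takes 0.05 s, during which the arm holds its last target. There are 200 camera calls.

## Task

Unlock the bench lift: lift the bolt's handle clear of its notch and slide the bolt all the way out. Then crank the handwheel clockwise (seen from above) until you feel it stop, back it off a quarter turn so that the screw is not left jammed, and then stand all the tins upright inside the tray, on its floor. Leave the bolt out and the wheel backed off, and do not disturb the jug, palette knife or cake.

Things in the scene. Friction and masses are not known exactly. Their poses are not given: they have to be found in the camera images.
- console: Grey and white bench lift, fixed, 240 (own x) x 440 mm (own y), 100 mm tall: open well at y 0 to 240 (inside 220 x 220, rim 100 mm high), flat white deck at y -200 to 0. Origin on the bench under the line between the two, half-way along x. x points away from the robot, y left, yawed up to 0.2 rad. Wheel axis at x 40, y -105; bolt along y at x -55, 32 mm above the deck
- bolt (a joint): Barrel bolt that locks the lift: a 15 mm steel rod lying along the console's y, 32 mm above the deck. m; 0 = shot home into the well wall (locked), grows as it slides out towards the console's -y (right), stop at 0.055 (fully out). Friction about 1.2 N
- bolt_handle (a joint): Lift of the bolt's handle about the bolt, rad: 0 = level in its notch, pointing to the console's -x; grows as the ball swings up, to 1.4. It drops back by its weight. A steel rail beside the bolt (14 mm wide, top 5 mm above the bolt axis) blocks the slide until the handle is past about 0.75; the notch is a 16 mm gap in it. When out, the handle rests on the rail
- bolt_ball (a point): Centre of the black 22 mm ball at the end of the bolt's handle (10 mm rod). It is 56 mm from the bolt's axis and, with the handle level, 32 mm above the deck; nothing stands within 25 mm of it to the sides. It swings in the console's x-z plane
- wheel (a joint): Angle of the handwheel, rad: grows clockwise seen from above (raises the platform), 0 = lower end; a hard stop is felt after just under three turns, at 18.85. Starts between 0 and 1.2. Friction about 0.2 N m (3 to 4 N at the crank knob); it stays where it is left
- wheel_hub (a point): Centre of the level steel handwheel (134 mm across, three spokes, vertical axis), 134 mm above the bench
- crank_knob (a point): Middle of the wheel's upright black crank knob: 22 mm thick, 52 mm tall, spins freely on its own axis, which lies 60 mm from the wheel's axis. This point is 170 mm above the bench; the knob's foot is at 142 mm and its top at 194 mm
- platform_top (a point): Middle of the top of the lift platform (210 x 210 mm) in the well: 31 mm above the bench when down, 91 mm (9 mm below the rim) at the wheel's top stop, 86 mm a quarter turn before it. The wheel drives it, 3.18 mm per rad
- tray: Shallow aluminium tray lying fixed on the bench to the robot's right, 260 (own x) x 220 mm (own y), rim 14 mm high, walls 4 mm, floor 4 mm thick. Origin: centre of its underside, on the bench
- tin0_c (a point): Centre (half-way up) of a closed round aluminium tin with a lid, 64 mm in diameter, 46 mm tall, 0.11 to 0.22 kg, standing on the platform at the start. Two to four of the four tins are there, all alike; absent ones read None
- tin1_c (a point): Centre (half-way up) of a closed round aluminium tin with a lid, 64 mm in diameter, 46 mm tall, 0.11 to 0.22 kg, standing on the platform at the start. Two to four of the four tins are there, all alike; absent ones read None
- tin2_c (a point): Centre (half-way up) of a closed round aluminium tin with a lid, 64 mm in diameter, 46 mm tall, 0.11 to 0.22 kg, standing on the platform at the start. Two to four of the four tins are there, all alike; absent ones read None
- tin3_c (a point): Centre (half-way up) of a closed round aluminium tin with a lid, 64 mm in diameter, 46 mm tall, 0.11 to 0.22 kg, standing on the platform at the start. Two to four of the four tins are there, all alike; absent ones read None
- jug: Bystander: white plastic measuring jug, 100 mm wide, 130 mm tall. Origin under its middle
- palette_knife: Bystander: palette knife lying on the bench. Origin at its underside
- cake: Bystander: three-tiered white iced cake on a board, 180 mm wide, 207 mm tall. Origin under its middle
Mind the look-alikes: they are no part of the job. Leave any brown look-alike of the part that bears tin0_c alone. Leave any black look-alike of the part that bears tin3_c alone.

How it is judged:
On the way, in this order (a step that is already met when the one before it is completed fails the run):
1. the bolt is slid out (at least 48 of 55 mm) (value of joint bolt above 0.048 m), for 0.2 s.
2. the wheel is cranked up to its stop (within 0.12 rad) (value of joint wheel above 18.73 rad), for 0.1 s.
3. the wheel is backed off a quarter turn (1.57 +- 0.35 rad) (value of joint wheel between 16.93 and 17.63 rad), for 0.2 s.
At the end, for the whole second after the job is handed in: The bolt is out (at least 45 mm), the wheel stands a quarter turn (1.57 +- 0.35 rad) before its stop, and every tin that is there stands upright (within 0.12 rad) and still on the tray's floor, its centre at least 25 mm inside the tray's edges (all of step 3 and value of joint bolt above 0.045 m and x of tin0_c in the frame of tray between -0.105 and 0.105 m and y of tin0_c in the frame of tray between -0.085 and 0.085 m and z of each of tin0_c, tin1_c, tin2_c, tin3_c in the frame of tray below 0.033 m and angle between each of tin0_c, tin1_c, tin2_c, tin3_c's own z axis and vertical below 0.12 rad and linear speed of each of tin0, tin1, tin2, tin3 below 0.03 m/s and x of tin1_c in the frame of tray between -0.105 and 0.105 m and y of tin1_c in the frame of tray between -0.085 and 0.085 m and x of tin2_c in the frame of tray between -0.105 and 0.105 m and y of tin2_c in the frame of tray between -0.085 and 0.085 m and x of tin3_c in the frame of tray between -0.105 and 0.105 m and y of tin3_c in the frame of tray between -0.085 and 0.085 m); the robot touches nothing.
It fails at once if the wheel is cranked while the bolt is still in (distance of crank_knob from where it was at the start of the episode above 0.03 m and value of joint bolt below 0.03 m).
It fails at once if the jug, palette knife or cake is disturbed (moved more than 30 mm) (distance of any of jug, palette_knife, cake from where it was at the start of the episode above 0.03 m).
It fails at once if a tin is taken off the lift before the platform has been raised (height (world z) of platform_top below 0.07 m and horizontal distance between any of tin0_c, tin1_c, tin2_c, tin3_c and platform_top above 0.17 m).
Of tin0, tin1, tin2, tin3 only 2 to 4 are there at a start; the rules pass over those that are not, and their reading is None.
At some moment in a run one of tin0, tin1, tin2, tin3 may be knocked a few centimetres aside while the robot is not near it.
It also fails if it takes over 210 s, if anything falls off the work surface, if the arm or the gripper's body presses on something with over 40 N, if the wrist force passes 120 N, or if a joint passes its speed limit or range.

## Working session

There is one attempt and no reset: what is moved stays moved. The work goes in short steps, Python scripts to look and compute and a tool call to move; the robot and the scene stay as the last step left them, time stands still between calls to the robot, and variables do not carry over. Pictures are saved under pics/ and viewed, at most 14 in all, crops included, and the job is handed in when it is done.

Besides the shell and the picture viewer there is one more tool, called after "Call:" as name([rows], argument=value, ...), one row to a line, values as JSON. arm_command: Moves the arm, as the interface text tells. Scaled input: -1 to 1 covers 0.1 m each way for a shift and pi/2 rad each way for a turn. Its arguments: {"type":"object","properties":{"steps":{"type":"array","items":{"type":"array","items":{"type":"number"}}},"force":{"type":"number"}},"required":["steps"]}

```bash
mkdir -p pics; ls; cat > h.py <<'E'
import numpy as np, cv2
from bench import ctrl, eyes, nets
from scipy.spatial.transform import Rotation as R
def tool():
    s=ctrl.read_state(); T=np.eye(4); T[:3,:3]=R.from_euler('xyz',s['tcp_rot']).as_matrix(); T[:3,3]=s['ee_pos']; return T,s
def cam(n):
    T,_=tool(); c=eyes.read_camera(n)
    c['E']=c['extrinsics'] if n!='wrist' else T@c['mount']; return c
def cloud(c):
    z=c['range_z']; v,u=np.mgrid[:400,:640]; K=c['mtx']
    P=np.stack([(u-K[0,2])/K[0,0]*z,(v-K[1,2])/K[1,1]*z,z],-1)
    return P@c['E'][:3,:3].T+c['E'][:3,3]
def ray(c,px,h):
    "pixel -> world at height h"
    K=c['mtx']; d=c['E'][:3,:3]@np.array([(px[0]-K[0,2])/K[0,0],(px[1]-K[1,2])/K[1,1],1]); o=c['E'][:3,3]
    return o+d*(h-o[2])/d[2]
def save(c,n): cv2.imwrite('pics/'+n+'.png',c['color'][:,:,::-1])
def rel(p,rv=(0,0,0)):
    "world target TCP & world rotation vec -> normalised shift"
    T,_=tool(); return np.round(T[:3,:3].T@(np.array(p)-T[:3,3])*10,3)
E
python3 - <<'E'
from h import *
T,s=tool(); print(s)
for n in ['top','scene']:
    c=cam(n); save(c,n+'0'); P=cloud(c); print(n,c['mtx'],c['E'].round(3))
    for l in ['console','tray','jug','palette_knife','cake','tin0_c','tin1_c']:
        for d in nets.silhouettes(l,n)[:6]:
            m=d['pixels']; q=P[m&(c['range_z']>0)]; print(n,l,round(d['conf'],2),d['rect'],np.median(q,0).round(3) if len(q) else None, q.max(0).round(3) if len(q) else None)
    for l,h in [('wheel_hub',.134),('crank_knob',.17),('bolt_ball',.132),('console',0),('tray',0),('tin0_c',.054),('platform_top',.031)]:
        for d in nets.spot_point(l,n)[:5]: print(n,l,round(d['conf'],2),np.round(d['centre']),ray(c,d['centre'],h).round(3))
E
```

```text
pics
{'t': 0.0, 'joint_positions': array([-1.28003452e+00,  2.41399153e-01,  3.74344302e-03,  1.33517912e+00,
        1.87341499e-05,  1.57082160e+00]), 'qvel': array([-1.20227763e-03, -7.54182661e-04,  6.80167816e-04, -4.02582320e-05,
       -1.50980397e-03, -5.38079469e-04]), 'effort': array([ 7.76597626e-04, -3.72321010e+01,  2.52405614e+01,  1.69669435e-02,
       -7.29334374e-06, -2.90265284e-06]), 'ee_pos': array([ 0.14317037, -0.4784226 ,  0.23042718]), 'tcp_rot': array([-3.13955415e+00, -1.86825949e-05,  2.90736495e-01]), 'contact_force': array([-0.02041147, -0.28065689, -0.20904184]), 'torque': array([-0.01148241, -0.00639386,  0.00878865]), 'finger_force': 0.0, 'opening': 1.0003020697060856}
top [[379.23620107   0.         312.34613536]
 [  0.         379.23620107 195.46871589]
 [  0.           0.           1.        ]] [[-0.002 -0.991  0.132  0.394]
 [-1.     0.004  0.01   0.093]
 [-0.011 -0.132 -0.991  1.353]
 [ 0.     0.     0.     1.   ]]
top console 0.94 [247.0, 145.8, 387.1, 236.8] [0.579 0.067 0.098] [0.75  0.326 0.199]
top console 0.26 [179.5, 238.7, 214.7, 273.4] [
[... 2600 characters left out ...]
21 0.042] [0.465 0.157 0.098]
scene tin1_c 0.69 [343.7, 180.5, 368.7, 202.7] [0.517 0.231 0.076] [0.54  0.299 0.082]
scene wheel_hub 0.88 [307. 247.] [ 0.653 -0.023  0.134]
scene crank_knob 0.73 [356. 190.] [0.588 0.175 0.17 ]
scene crank_knob 0.62 [295. 256.] [ 0.681 -0.072  0.17 ]
scene bolt_ball 0.61 [286. 199.] [0.485 0.012 0.132]
scene console 0.93 [326. 242.] [0.589 0.082 0.   ]
scene tray 0.96 [187. 288.] [ 0.518 -0.321  0.   ]
scene tin0_c 0.94 [298. 184.] [0.388 0.105 0.054]
scene tin0_c 0.84 [328. 208.] [0.52  0.132 0.054]
scene tin0_c 0.71 [266. 210.] [ 0.428 -0.03   0.054]
scene tin0_c 0.48 [187. 285.] [ 0.544 -0.316  0.054]
scene platform_top 0.65 [357. 214.] [0.571 0.204 0.031]
```

```bash
python3 - <<'E'
from h import *
a=cv2.imread('pics/top0.png')[110:330,150:480]; cv2.imwrite('pics/top0c.png',cv2.resize(a,(800,533),interpolation=cv2.INTER_CUBIC))
a=cv2.imread('pics/scene0.png')[110:330,160:490]; cv2.imwrite('pics/scene0c.png',cv2.resize(a,(800,533),interpolation=cv2.INTER_CUBIC))
E
```

```text
(no output)
```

View pics/top0c.png

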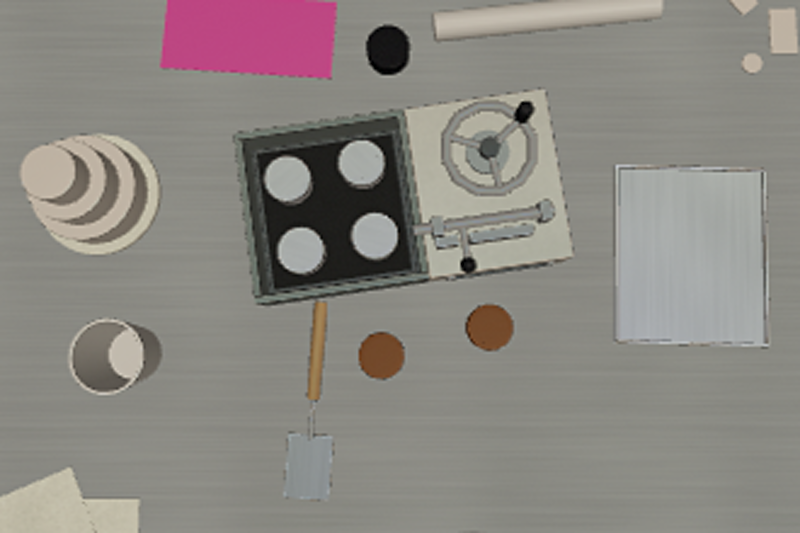

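View pics/scene0c.png

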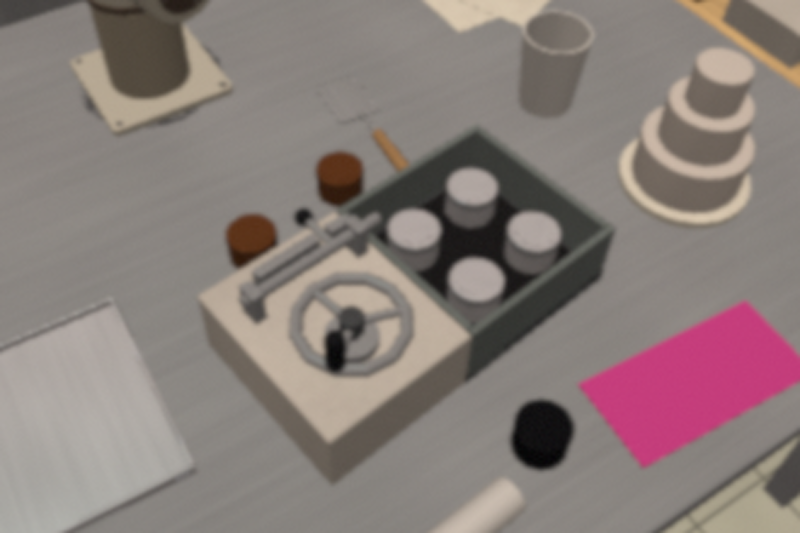

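The top crop (2.42x) shows four plain tins in the well, at about (287,179), (361,163), (300,250) and (375,236). The bolt ball is at (468,264), the wheel hub at (489,148), the knob at (524,112) and the tray around (692,256). The two brown tins and the black one are look-alikes on the bench, so I'll leave them alone. Next I fit the poses.

```bash
cat >> h.py <<'E'
def fitrect(xy):
    r=cv2.minAreaRect((xy*1000).astype(np.float32)); return np.array(r[0])/1000,np.array(r[1]),r[2]
E
python3 - <<'E'
from h import *
c=cam('top'); P=cloud(c); s=nets.silhouettes('console','top')[0]['pixels']
s=cv2.dilate(s.astype(np.uint8),np.ones((5,5)))>0
m=s&(abs(P[...,2]-.1)<.006); print('con',fitrect(P[m][:,:2]), np.median(P[m],0))
np.save('/tmp/P.npy',P)
t=nets.silhouettes('tray','top')[0]; m=t['pixels']&(P[...,2]<.03)&(P[...,2]>-.01); print('tray',fitrect(P[m][:,:2]),np.median(P[m],0))
g=c['color'].astype(int)
# dark knob / ball
dark=s&(g.sum(2)<110)
n,l,st,ce=cv2.connectedComponentsWithStats(dark.astype(np.uint8))
for i in range(1,n):
    if st[i,4]>5: q=P[l==i]; print('dark',st[i],ce[i].round(1),np.median(q,0).round(3),q.max(0).round(3))
for d in nets.spot_point('wheel_hub','top')[:1]: print(ray(c,d['centre'],.134))
c2=cam('scene'); P2=cloud(c2)
for X,n in ((P,'top'),(P2,'scene')):
    m=(X[...,2]>.183)&(X[...,2]<.2)&(abs(X[...,0]-.65)<.12)&(abs(X[...,1])<.15); print(n,'knobtop',m.sum(),X[m].mean(0))
    m=(X[...,2]>.125)&(X[...,2]<.15)&(X[...,0]>.54)&(X[...,0]<.76)&(abs(X[...,1]+.03)<.12);
    print(n,'wheel',cv2.minEnclosingCircle((X[m][:,:2]*1000).astype(np.float32)))
    m=(X[...,2]>.12)&(X[...,2]<.15)&(X[...,0]>.44)&(X[...,0]<.515)&(abs(X[...,1]-.02)<.08); print('ball?',X[m][:,:].mean(0),m.sum(),X[m].min(0),X[m].max(0))
E
```

```text
con (array([0.58053522, 0.09528871]), array([240.85115051, 440.599823  ]), 8.177550315856934) [0.58863873 0.01609327 0.09988025]
tray (array([ 0.50219916, -0.32778268]), array([227.03903198, 262.94442749]), 87.91649627685547) [ 0.50036278 -0.32675184  0.00442896]
dark [362 152   7   9  41] [365.4 156. ] [ 0.673 -0.062  0.19 ] [0.685 0.093 1.353]
dark [ 256  166   63   63 1790] [288.  198.3] [0.565 0.195 0.034] [0.676 0.306 1.353]
dark [340 217   6   5  23] [342.5 219. ] [0.48  0.01  0.141] [0.486 0.017 0.147]
[ 0.64057865 -0.02808686  0.134     ]
top knobtop 35 [ 0.67657692 -0.06504224  0.19200045]
top wheel ((601.6671142578125, -23.412189483642578), 99.39250946044922)
ball? [0.4973893  0.01406292 0.13660878] 105 [ 0.47035877 -0.03155356  0.12033823] [0.51498581 0.04873893 0.14659729]
scene knobtop 61 [ 0.68232471 -0.0652553   0.19010213]
scene wheel ((603.7538452148438, -21.407241821289062), 100.81602478027344)
ball? [0.49764781 0.0159198  0.1346158 ] 97 [ 0.47137838 -0.00778708  0.12562095] [0.51474819 0.05182046 0.14141   ]
```

Call:
arm_command([
  [0.926,-0.744,-0.1,0,0,0,45],
  [0.926,-0.744,-0.1,0,0,0,45],
  [0.926,-0.744,-0.1,0,0,0,45],
])

```text
t: 2.05
ee_pos: [0.2118, -0.3784, 0.2416]
tcp_rot: [-3.141, -0.001, 0.293]
contact_force: [1.3, -0.1, 0.3]
opening: 0.512
finger_force: 0.0
```

Call:
arm_command([
  [0.926,-0.744,-0.1,0,0,0,45],
  [0.926,-0.744,-0.1,0,0,0,45],
  [0.926,-0.744,-0.1,0,0,0,45],
])

```text
t: 2.35
ee_pos: [0.2795, -0.2806, 0.2519]
tcp_rot: [3.142, -0.001, 0.294]
contact_force: [-0.2, 0.6, 0.5]
opening: 0.447
finger_force: 0.0
```

Call:
arm_command([
  [0.926,-0.744,0,0,0,0,45],
  [0.926,-0.744,0,0,0,0,45],
  [0.926,-0.744,0,0,0,0,45],
])

```text
t: 2.65
ee_pos: [0.3471, -0.1827, 0.2516]
tcp_rot: [-3.141, -0.001, 0.295]
contact_force: [0.1, -0.2, 0.4]
opening: 0.449
finger_force: 0.0
```

Call:
arm_command([
  [0.926,-0.744,0,0,0,0,45],
  [0.926,-0.744,0,0,0,0,45],
  [0.926,-0.744,0,0,0,0,45],
])

```text
t: 2.95
ee_pos: [0.4147, -0.0846, 0.2514]
tcp_rot: [-3.141, -0.002, 0.295]
contact_force: [0.1, -0.8, 0.9]
opening: 0.452
finger_force: 0.0
```

Call:
arm_command([
  [0.7,-0.6,0,0,0,0.094,45],
  [0.7,-0.6,0,0,0,0.094,45],
  [0.7,-0.6,0,0,0,0.094,45],
  [0.7,-0.6,0,0,0,0.094,45],
])

```text
t: 3.35
ee_pos: [0.4628, -0.0093, 0.2509]
tcp_rot: [3.141, 0.001, 0.146]
contact_force: [-1.0, -0.1, -0.3]
opening: 0.451
finger_force: 0.0
```

```bash
python3 - <<'E'
from h import *
T,s=tool(); print(s['t'],s['ee_pos'],s['tcp_rot'],s['opening'])
c=cam('wrist'); save(c,'w1'); P=cloud(c)
for l,h in [('bolt_ball',.132),('crank_knob',.17)]:
    for d in nets.spot_point(l,'wrist')[:3]:
        u,v=np.int32(d['centre']); print(l,round(d['conf'],2),d['centre'],ray(c,d['centre'],h).round(4),P[v,u].round(3))
print(rel([.4805,.0105,.25]))
E
```

```text
3.35 [ 0.46277549 -0.00926142  0.25093229] [3.14134687e+00 1.11329409e-03 1.46224038e-01] 0.45080813964429484
bolt_ball 0.94 [310.1, 178.2] [0.4792 0.0067 0.132 ] [0.481 0.007 0.142]
[ 0.213 -0.188  0.013]
```

View pics/w1.png

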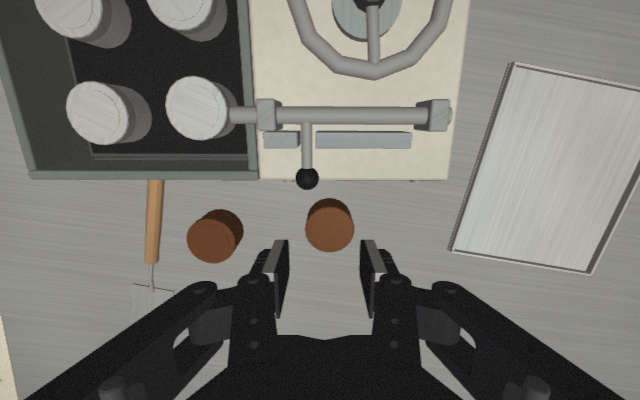

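Call:
arm_command([
  [0.196,-0.151,0.4,0,0,0,45],
  [0.196,-0.151,0.8,0,0,0,45],
  [0.196,-0.151,0.8,0,0,0,45],
])

```text
t: 3.8
ee_pos: [0.4751, 0.0064, 0.1665]
tcp_rot: [-3.14, 0.012, 0.141]
contact_force: [-1.2, -0.4, -0.2]
opening: 0.449
finger_force: 0.0
```

Call:
arm_command([
  [0,0,0.25,0,0,0,45],
  [0,0,0.5,0,0,0,45],
  [0,0,0.58,0,0,0,45],
  [0,0,0.58,0,0,0,45],
])

```text
t: 4.2
ee_pos: [0.4796, 0.0067, 0.1138]
tcp_rot: [-3.142, 0.001, 0.142]
contact_force: [0.8, -1.1, -0.2]
opening: 0.453
finger_force: 0.0
```

Call:
arm_command([
  [0,0,0,0,0,0,10],
  [0,0,0,0,0,0,10],
  [0,0,0,0,0,0,10],
  [0,0,0,0,0,0,10],
  [0,0,0,0,0,0,10],
], force=40)

```text
t: 4.7
ee_pos: [0.481, 0.0073, 0.115]
tcp_rot: [3.141, -0.003, 0.143]
contact_force: [-1.4, -1.0, 6.1]
opening: 0.225
finger_force: 39.1
```

Call:
arm_command([
  [0.01,0,-0.11,0,0,0,10],
  [0.044,0,-0.218,0,0,0,10],
  [0.098,0,-0.316,0,0,0,10],
  [0.17,0,-0.402,0,0,0,10],
  [0.257,0,-0.471,0,0,0,10],
  [0.331,0,-0.511,0,0,0,10],
  [0.331,0,-0.511,0,0,0,10],
])

```text
t: 5.4
ee_pos: [0.5158, 0.0129, 0.165]
tcp_rot: [-3.141, -0.005, 0.143]
contact_force: [-0.2, -0.3, 0.1]
opening: 0.105
finger_force: 0.0
```

```bash
python3 - <<'E'
from h import *
c=cam('scene'); save(c,'s1'); 
a=c['color'][160:300,220:390,::-1]; cv2.imwrite('pics/s1c.png',cv2.resize(a,None,fx=4,fy=4,interpolation=cv2.INTER_CUBIC))
E
```

```text
(no output)
```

View pics/s1c.png

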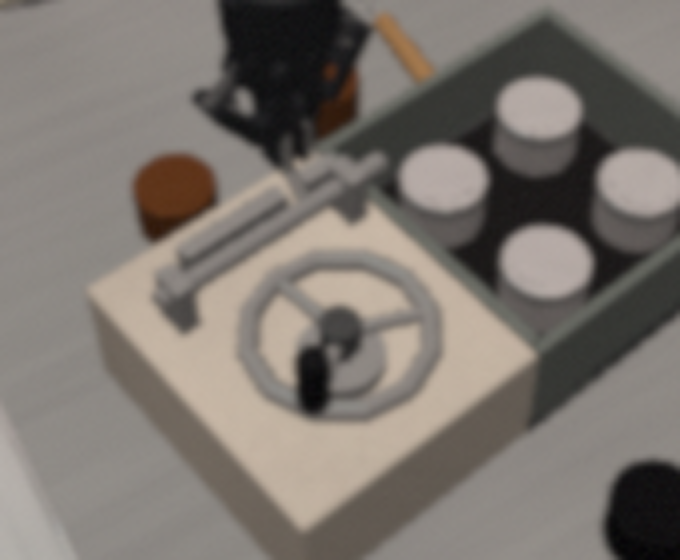

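The grip slipped off the ball. With the fingers nearly shut, the pads sit further back than I allowed for, so they held it too high. I'll go back and grip 7 mm lower.

Call:
arm_command([
  [-0.2,0,-0.1,0,0,0,45],
  [-0.36,0,-0.1,0,0,0,45],
  [-0.36,0,-0.1,0,0,0,45],
  [-0.36,0,-0.1,0,0,0,45],
])

```text
t: 5.85
ee_pos: [0.4777, 0.0073, 0.175]
tcp_rot: [-3.142, -0.002, 0.143]
contact_force: [0.3, -0.5, 0.0]
opening: 0.449
finger_force: 0.0
```

```bash
python3 - <<'E'
from h import *
T,s=tool(); print(s['ee_pos'],s['tcp_rot'])
c=cam('wrist'); save(c,'w2'); P=cloud(c); g=c['color'].astype(int)
for d in nets.spot_point('bolt_ball','wrist')[:3]: print(d['conf'],d['centre'],ray(c,d['centre'],.132))
K=c['mtx']; Q=np.linalg.inv(c['E'])@np.array([.48,.0085,.132,1]); print('expect',(K@Q[:3]/Q[2])[:2])
print(rel([.48,.0085,.107]))
E
```

```text
[0.47766264 0.00731549 0.17496629] [-3.14155967e+00 -1.57248351e-03  1.43186312e-01]
0.94 [324.1, 222.7] [0.48018882 0.00808156 0.132     ]
expect [323.46416628 222.87273561]
[ 0.021 -0.009  0.677]
```

View pics/w2.png

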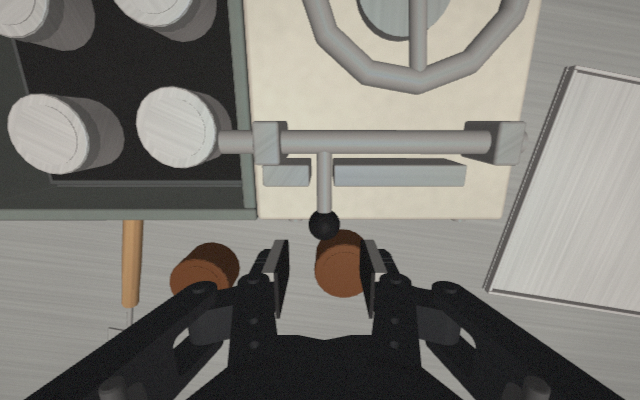

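The ball is back at (323,225), level in its notch and where I expected it.

Call:
arm_command([
  [0.02,-0.008,0.3,0,0,0,45],
  [0.02,-0.008,0.6,0,0,0,45],
  [0.02,-0.008,0.68,0,0,0,45],
  [0.02,-0.008,0.68,0,0,0,45],
])

```text
t: 6.35
ee_pos: [0.4781, 0.0083, 0.1051]
tcp_rot: [-3.141, 0.004, 0.143]
contact_force: [-0.5, -0.8, 1.3]
opening: 0.452
finger_force: 0.0
```

Call:
arm_command([
  [0,0,0,0,0,0,10],
  [0,0,0,0,0,0,10],
  [0,0,0,0,0,0,10],
  [0,0,0,0,0,0,10],
  [0,0,0,0,0,0,10],
], force=40)

```text
t: 6.85
ee_pos: [0.4801, 0.0082, 0.1075]
tcp_rot: [3.141, -0.003, 0.143]
contact_force: [0.4, -0.1, 2.6]
opening: 0.227
finger_force: 39.2
```

Call:
arm_command([
  [0.002,0,-0.05,0,0,0,10],
  [0.01,0,-0.11,0,0,0,10],
  [0.024,0,-0.165,0,0,0,10],
  [0.044,0,-0.218,0,0,0,10],
  [0.044,0,-0.218,0,0,0,10],
], force=90)

```text
t: 7.35
ee_pos: [0.4794, 0.0082, 0.128]
tcp_rot: [3.141, 0.008, 0.142]
contact_force: [-9.1, -2.1, 2.3]
opening: 0.212
finger_force: 92.8
```

```bash
cat >> h.py <<'E'
yaw=.1427; O=np.array([.5834,.0755,0])
def own(P):
    Q=P-O; c,s=np.cos(yaw),np.sin(yaw); return np.stack([c*Q[...,0]+s*Q[...,1],-s*Q[...,0]+c*Q[...,1],Q[...,2]],-1)
def handle(names=('scene','wrist')):
    for n in names:
        c=cam(n); q=own(cloud(c)); 
        for y0 in np.arange(-.125,-.02,.01):
            m=(q[...,0]>-.1)&(q[...,0]<-.07)&(abs(q[...,1]-y0)<.005)&(q[...,2]>.1)&(q[...,2]<.25)
            if m.any():
                z=q[m]; k=z[:,2]>.139; print(n,round(y0,3),m.sum(),'zmax',z[:,2].max().round(3),z[k][:8].round(3).tolist() if k.any() else '')
E
python3 -c "
from h import *
handle()"
```

```text
scene -0.125 11 zmax 0.137 
scene -0.115 23 zmax 0.224 [[-0.098, -0.111, 0.224], [-0.099, -0.113, 0.221], [-0.096, -0.112, 0.223], [-0.095, -0.116, 0.223], [-0.098, -0.112, 0.217], [-0.098, -0.115, 0.215], [-0.098, -0.112, 0.213], [-0.096, -0.11, 0.214]]
scene -0.105 34 zmax 0.223 [[-0.1, -0.107, 0.223], [-0.098, -0.108, 0.221], [-0.098, -0.105, 0.219], [-0.096, -0.109, 0.221], [-0.098, -0.105, 0.216], [-0.097, -0.103, 0.216], [-0.097, -0.1, 0.214], [-0.096, -0.11, 0.217]]
scene -0.095 37 zmax 0.235 [[-0.099, -0.09, 0.235], [-0.098, -0.091, 0.232], [-0.1, -0.09, 0.227], [-0.099, -0.098, 0.214], [-0.098, -0.1, 0.209], [-0.096, -0.098, 0.209], [-0.098, -0.097, 0.203], [-0.097, -0.095, 0.202]]
scene -0.085 48 zmax 0.247 [[-0.098, -0.08, 0.247], [-0.099, -0.086, 0.247], [-0.098, -0.084, 0.246], [-0.096, -0.082, 0.246], [-0.098, -0.087, 0.244], [-0.099, -0.083, 0.241], [-0.098, -0.081, 0.241], [-0.099, -0.09, 0.242]]
scene -0.075 71 zmax 0.243 [[-0.097, -0.078, 0.243], [-0.098, -0.075, 0.241], [-0.098, -0.072, 0.238], [-0.098, -0.078, 0.239], [-0.099, -0.075, 0.236], [-0.097, -0.072, 0.23
[... 2697 characters left out ...]
, [-0.07, -0.054, 0.141], [-0.07, -0.055, 0.14]]
wrist -0.045 2594 zmax 0.23 [[-0.071, -0.047, 0.139], [-0.07, -0.047, 0.141], [-0.07, -0.048, 0.141], [-0.07, -0.049, 0.141], [-0.071, -0.046, 0.139], [-0.071, -0.047, 0.14], [-0.071, -0.047, 0.141], [-0.071, -0.048, 0.14]]
wrist -0.035 4992 zmax 0.23 [[-0.08, -0.036, 0.139], [-0.1, -0.033, 0.168], [-0.1, -0.035, 0.168], [-0.1, -0.036, 0.168], [-0.1, -0.037, 0.168], [-0.1, -0.031, 0.169], [-0.1, -0.032, 0.169], [-0.099, -0.032, 0.169]]
wrist -0.025 948 zmax 0.223 [[-0.099, -0.03, 0.171], [-0.1, -0.029, 0.171], [-0.1, -0.029, 0.172], [-0.1, -0.029, 0.174], [-0.1, -0.029, 0.173], [-0.1, -0.03, 0.173], [-0.1, -0.029, 0.174], [-0.1, -0.03, 0.175]]
```

```bash
cat >> h.py <<'E'
def hangle():
    q=own(cloud(cam('wrist')))
    m=(q[...,0]>-.098)&(q[...,0]<-.068)&(abs(q[...,1]+.052)<.003)&(q[...,2]>.125)&(q[...,2]<.165)
    z=q[m]
    for x in np.arange(-.096,-.066,.004):
        k=abs(z[:,0]-x)<.002
        if k.any(): print(round(x,3),k.sum(),np.percentile(z[k,2],[10,50,90]).round(4))
E
python3 -c "
from h import *
hangle()"
```

```text
-0.096 117 [0.1483 0.1497 0.1509]
-0.092 117 [0.1472 0.1484 0.1496]
-0.088 122 [0.1459 0.147  0.1481]
-0.084 116 [0.1447 0.146  0.1469]
-0.08 119 [0.1436 0.1447 0.1458]
-0.076 118 [0.1423 0.1434 0.1446]
-0.072 114 [0.1408 0.1421 0.1432]
-0.068 61 [0.1402 0.1412 0.1424]
```

Call:
arm_command([
  [-0.014,0,0.0,0,0,0,10],
  [-0.014,0,-0.066,0,0,0,10],
  [0.019,0,-0.138,0,0,0,10],
  [0.064,0,-0.204,0,0,0,10],
  [0.064,0,-0.204,0,0,0,10],
])

```text
t: 8.0
ee_pos: [0.4896, 0.0099, 0.1505]
tcp_rot: [3.142, -0.0, 0.143]
contact_force: [1.7, -3.4, -3.0]
opening: 0.207
finger_force: 88.8
```

```bash
python3 -c "
from h import *
hangle()"
```

```text
-0.092 17 [0.163  0.1637 0.1647]
-0.088 111 [0.1607 0.1625 0.1644]
-0.084 117 [0.1578 0.1597 0.1613]
-0.08 115 [0.1544 0.1562 0.1581]
-0.076 108 [0.1513 0.1532 0.1548]
-0.072 109 [0.1482 0.15   0.1519]
-0.068 54 [0.1458 0.1477 0.149 ]
```

Call:
arm_command([
  [0.054,0,-0.057,0,0,0,10],
  [0.117,0,-0.104,0,0,0,10],
  [0.188,0,-0.14,0,0,0,10],
  [0.188,0,-0.14,0,0,0,10],
])

```text
t: 8.45
ee_pos: [0.5122, 0.0132, 0.1642]
tcp_rot: [-3.142, -0.007, 0.144]
contact_force: [0.4, 0.3, -0.8]
opening: 0.103
finger_force: 0.0
```

```bash
python3 -c "
from h import *
hangle()"
```

```text
-0.092 88 [0.1596 0.1613 0.164 ]
-0.088 85 [0.1571 0.1585 0.16  ]
-0.084 83 [0.154  0.1557 0.1576]
-0.08 78 [0.1517 0.1533 0.1547]
-0.076 85 [0.1489 0.1506 0.1525]
-0.072 74 [0.1459 0.1481 0.1494]
-0.068 41 [0.1444 0.1457 0.1475]
```

The ball crept down the pads and slipped out again. A vertical tool twists against the ball as the handle swings. This time I'll tilt the tool 35° forward and rotate it along with the handle.

Call:
arm_command([
  [0,0,-0.3,0,0,0,45],
  [-0.3,0,-0.5,0,0,0,45],
  [-0.8,0,-0.5,0,0,0,45],
  [-0.8,0,-0.5,0,0,0,45],
])

```text
t: 8.9
ee_pos: [0.4216, 0.0007, 0.2119]
tcp_rot: [-3.141, 0.007, 0.143]
contact_force: [1.3, -0.0, 0.4]
opening: 0.451
finger_force: 0.0
```

Call:
arm_command([
  [0,0,0,0,0.389,0,45],
  [0,0,0,0,0.389,0,45],
  [0,0,0,0,0.389,0,45],
  [0,0,0,0,0.389,0,45],
  [0,0,0,0,0.389,0,45],
  [0,0,0,0,0.389,0,45],
])

```text
t: 9.5
ee_pos: [0.4285, 0.0009, 0.2131]
tcp_rot: [3.142, -0.61, 0.143]
contact_force: [0.8, -0.4, 0.7]
opening: 0.449
finger_force: 0.0
```

```bash
python3 - <<'E'
from h import *
T,s=tool(); print(s['t'],s['ee_pos'],s['tcp_rot'],s['joint_positions'].round(2)); print(T[:3,:3].round(3))
c=cam('wrist'); save(c,'w3')
for d in nets.spot_point('bolt_ball','wrist')[:3]: p=ray(c,d['centre'],.132); print(d['conf'],d['centre'],p,own(p))
c=cam('top')
for d in nets.spot_point('bolt_ball','top')[:2]: p=ray(c,d['centre'],.132);print(d['conf'],d['centre'],p,own(p))
E
```

```text
9.5 [0.4285375  0.00089456 0.21306388] [ 3.1415009  -0.61043444  0.14258364] [-0.09 -0.32 -0.77  0.52  0.13  2.95]
[[ 0.811  0.142  0.567]
 [ 0.116 -0.99   0.081]
 [ 0.573  0.    -0.819]]
0.65 [322.9, 207.9] [0.48063858 0.00975862 0.132     ] [-0.1110664  -0.05045882  0.132     ]
0.53 [223.6, 177.6] [0.49651756 0.10359734 0.132     ] [-0.08200344  0.04016784  0.132     ]
0.35 [232.8, 106.4] [0.57329807 0.11417227 0.132     ] [-0.00449943  0.03971584  0.132     ]
0.54 [344.1, 222.9] [0.46770972 0.00345631 0.132     ] [-0.12476014 -0.05485838  0.132     ]
```

View pics/w3.png

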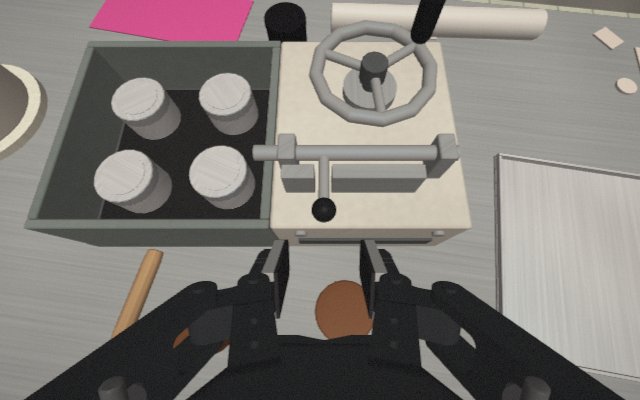

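The ball is at (323,209), level in its notch. I'll approach along the tool axis and grip.

Call:
arm_command([
  [-0.034,-0.014,0.4,0,0,0,45],
  [-0.034,-0.014,0.8,0,0,0,45],
  [-0.034,-0.014,0.8,0,0,0,45],
])

```text
t: 10.0
ee_pos: [0.4725, 0.0092, 0.1402]
tcp_rot: [-3.139, -0.601, 0.143]
contact_force: [-0.9, -1.4, -0.4]
opening: 0.452
finger_force: 0.0
```

Call:
arm_command([
  [0,0,0.2,0,0,0,45],
  [0,0,0.38,0,0,0,45],
  [0,0,0.38,0,0,0,45],
])

```text
t: 10.3
ee_pos: [0.4948, 0.012, 0.1137]
tcp_rot: [-3.141, -0.61, 0.144]
contact_force: [0.2, 0.1, 0.5]
opening: 0.45
finger_force: 0.0
```

Call:
arm_command([
  [0,0,0,0,0,0,10],
  [0,0,0,0,0,0,10],
  [0,0,0,0,0,0,10],
  [0,0,0,0,0,0,10],
  [0,0,0,0,0,0,10],
], force=60)

```text
t: 10.8
ee_pos: [0.494, 0.0116, 0.1153]
tcp_rot: [3.141, -0.614, 0.143]
contact_force: [1.4, -0.6, 1.1]
opening: 0.225
finger_force: 58.6
```

```bash
python3 - <<'E'
from h import *
T,s=tool(); print(s['joint_positions'].round(2),s['contact_force'])
b=np.array([.4805,.0098,.132]); a=np.array([-np.sin(yaw),np.cos(yaw),0]) # own y
ox=np.array([np.cos(yaw),np.sin(yaw),0]); piv=b+.056*ox
rv=a  # rotation about own +y takes -x -> +z
for th in np.arange(.15,1.06,.15):
    Rr=R.from_rotvec(a*th); p=piv+Rr.apply(T[:3,3]-piv); d=T[:3,:3].T@(p-T[:3,3])*10
    w=T[:3,:3].T@(a*th)/(np.pi/2); print(th.round(2),d.round(3),w.round(3))
E
```

```text
[-0.04 -0.01 -0.85  0.12  0.11  2.99] [ 1.41656353 -0.62912136  1.1090385 ]
0.15 [ 0.021  0.    -0.065] [ 0.    -0.095 -0.   ]
0.3 [ 0.052  0.    -0.126] [ 0.    -0.191 -0.   ]
0.45 [ 0.091  0.    -0.182] [ 0.    -0.286 -0.   ]
0.6 [ 0.138  0.    -0.231] [ 0.    -0.382 -0.   ]
0.75 [ 0.192  0.    -0.273] [ 0.    -0.477 -0.   ]
0.9 [ 0.252  0.    -0.307] [ 0.    -0.573 -0.   ]
1.05 [ 0.316  0.    -0.33 ] [ 0.    -0.668 -0.   ]
```

Call:
arm_command([
  [0.021,0,-0.065,0,-0.095,0,10],
  [0.052,0,-0.126,0,-0.191,0,10],
  [0.091,0,-0.182,0,-0.286,0,10],
  [0.138,0,-0.231,0,-0.382,0,10],
  [0.192,0,-0.273,0,-0.477,0,10],
  [0.252,0,-0.307,0,-0.573,0,10],
  [0.316,0,-0.33,0,-0.668,0,10],
  [0.316,0,-0.33,0,-0.668,0,10],
])

```text
t: 11.6
ee_pos: [0.4993, 0.0123, 0.1588]
tcp_rot: [3.141, 0.449, 0.144]
contact_force: [-4.4, -1.4, 8.8]
opening: 0.22
finger_force: 61.0
```

```bash
python3 - <<'E'
from h import *
hangle()
T,s=tool(); print(s['joint_positions'].round(2)); a=np.array([-np.sin(yaw),np.cos(yaw),0])
print('slide 57mm', (T[:3,:3].T@(-a*.57)).round(3))
E
```

```text
-0.076 1 [0.1641 0.1641 0.1641]
-0.072 47 [0.1601 0.1635 0.1645]
-0.068 83 [0.1582 0.1623 0.164 ]
[ 0.05  0.65  0.35  1.72 -0.04  3.06]
slide 57mm [-0.001  0.57   0.001]
```

Call:
arm_command([
  [0,0.06,0,0,0,0,10],
  [0,0.14,0,0,0,0,10],
  [0,0.22,0,0,0,0,10],
  [0,0.3,0,0,0,0,10],
  [0,0.38,0,0,0,0,10],
  [0,0.46,0,0,0,0,10],
  [0,0.54,0,0,0,0,10],
  [0,0.57,0,0,0,0,10],
  [0,0.57,0,0,0,0,10],
  [0,0.57,0,0,0,0,10],
])

```text
t: 12.65
ee_pos: [0.5078, -0.0424, 0.1592]
tcp_rot: [-3.138, 0.439, 0.144]
contact_force: [-1.9, 6.6, 1.1]
opening: 0.219
finger_force: 60.7
```

The bolt slid 55 mm and reached its stop, with 6.6 N felt along y. Now I release it, pull back and reorient for the knob.

Call:
arm_command([
  [0,0,0,0,0,0,50],
  [0,0,0,0,0,0,50],
  [0,0,-0.4,0,0,0,50],
  [0,0,-0.8,0,0,0,50],
  [0,0,-0.9,0,0,0,50],
])

```text
t: 13.15
ee_pos: [0.548, -0.0389, 0.2443]
tcp_rot: [3.139, 0.432, 0.142]
contact_force: [0.4, -0.0, 1.1]
opening: 0.499
finger_force: 0.0
```

Call:
arm_command([
  [0,0,0,0,0.283,0,50],
  [0,0,0,0,0.283,0,50],
  [0,0,0,0,0.283,0,50],
  [0,0,0,0,0.283,0,50],
  [0,0,0,0,0.283,0,50],
])

```text
t: 13.65
ee_pos: [0.5449, -0.0389, 0.2418]
tcp_rot: [3.141, -0.006, 0.142]
contact_force: [0.9, 0.5, 0.6]
opening: 0.5
finger_force: 0.0
```

Call:
arm_command([
  [0,0,-0.2,0,0,-0.6,50],
  [0,0,-0.2,0,0,-0.6,50],
  [0,0,-0.2,0,0,-0.6,50],
  [0,0,-0.2,0,0,-0.6,50],
  [0,0,-0.2,0,0,-0.6,50],
  [0,0,-0.2,0,0,-0.6,50],
  [0,0,-0.2,0,0,-0.6,50],
  [0,0,-0.2,0,0,-0.6,50],
])

```text
t: 14.45
ee_pos: [0.5483, -0.0385, 0.2611]
tcp_rot: [3.136, -0.003, 1.086]
contact_force: [0.6, -0.5, -0.8]
opening: 0.502
finger_force: 0.0
```

Call:
arm_command([
  [0,0,0,0,0,-0.415,50],
  [0,0,0,0,0,-0.415,50],
  [0,0,0,0,0,-0.415,50],
  [0,0,0,0,0,-0.415,50],
  [0,0,0,0,0,-0.415,50],
  [0,0,0,0,0,-0.415,50],
])

```text
t: 15.05
ee_pos: [0.5473, -0.0384, 0.2609]
tcp_rot: [3.135, 0.001, 1.736]
contact_force: [-0.5, 0.9, -0.5]
opening: 0.501
finger_force: 0.0
```

```bash
python3 - <<'E'
from h import *
T,s=tool(); print(s['t'],s['ee_pos'],s['tcp_rot'],s['joint_positions'].round(2))
for n in ('wrist','scene','top'):
    c=cam(n); save(c,'k'+n); X=cloud(c); w=own(X)
    for l,h in (('bolt_ball',.15),('crank_knob',.17),('wheel_hub',.134)):
        for d in nets.spot_point(l,n)[:2]: p=ray(c,d['centre'],h); print(n,l,d['conf'],d['centre'],p.round(4),own(p).round(4))
    g=c['color'].astype(int).sum(2)
    m=(X[...,2]>.183)&(X[...,2]<.2)&(abs(X[...,0]-.66)<.06)&(abs(X[...,1]+.06)<.06)&(g<150); print('knobtop',m.sum(),X[m].mean(0))
E
```

```text
15.05 [ 0.54734818 -0.03841146  0.26094221] [3.13511364e+00 5.96319275e-04 1.73644326e+00] [-0.07  0.32  0.19  1.44  0.    1.33]
wrist bolt_ball 0.57 [266.5, 199.0] [ 0.496  -0.0462  0.15  ] [-0.1038 -0.108   0.15  ]
wrist crank_knob 0.69 [459.6, 254.3] [ 0.6771 -0.0634  0.17  ] [ 0.073  -0.1508  0.17  ]
wrist wheel_hub 0.94 [413.5, 193.8] [ 0.6349 -0.0224  0.134 ] [ 0.037  -0.1043  0.134 ]
knobtop 549 [ 0.6734927  -0.06111236  0.1917069 ]
scene bolt_ball 0.56 [269.1, 204.1] [ 0.4901 -0.0428  0.15  ] [-0.1092 -0.1038  0.15  ]
scene crank_knob 0.47 [296.6, 252.6] [ 0.6753 -0.0648  0.17  ] [ 0.071 -0.152  0.17 ]
scene wheel_hub 0.69 [307.5, 245.8] [ 0.6513 -0.0201  0.134 ] [ 0.0536 -0.1043  0.134 ]
scene wheel_hub 0.18 [355.4, 213.4] [0.6301 0.1453 0.134 ] [0.0561 0.0624 0.134 ]
knobtop 45 [ 0.68372202 -0.06556023  0.19025962]
top bolt_ball 0.55 [359.5, 215.4] [ 0.4903 -0.0444  0.15  ] [-0.1092 -0.1054  0.15  ]
top bolt_ball 0.42 [321.6, 193.8] [0.5599 0.0755 0.15  ] [-0.0232  0.0033  0.15  ]
top wheel_hub 0.86 [351.4, 169.9] [ 0.6406 -0.0225  0.134 ] [ 0.0427 -0.1052  0.134 ]
top wheel_hub 0.56 [280.6, 276.6] [0.2988 0.2061 0.134 ] [-0.2631  0.1697  0.134 ]
knobtop 0 [nan nan nan]<stdin>:8: RuntimeWarning: Mean of empty slice.
  ret = um.true_divide(
```

The ball is now at console y -0.105, so the bolt is fully out. Next I grip the crank knob.

Call:
arm_command([
  [-0.25,0.5,0,0,0,0,50],
  [-0.47,1.0,0,0,0,0,50],
  [-0.47,1.0,0,0,0,0,50],
])

```text
t: 15.95
ee_pos: [0.6554, -0.0693, 0.2575]
tcp_rot: [3.138, -0.0, 1.736]
contact_force: [-0.0, 1.2, -1.1]
opening: 0.506
finger_force: 0.0
```

Call:
arm_command([
  [0,0.251,0,0,0,0,50],
  [0,0.251,0.3,0,0,0,50],
  [0,0.251,0.5,0,0,0,50],
  [0,0.251,0.5,0,0,0,50],
])

```text
t: 16.35
ee_pos: [0.6754, -0.0636, 0.207]
tcp_rot: [-3.14, -0.002, 1.738]
contact_force: [-0.5, -0.0, 0.0]
opening: 0.503
finger_force: 0.0
```

```bash
python3 - <<'E'
from h import *
T,s=tool(); print(s['ee_pos'],s['tcp_rot'],s['joint_positions'].round(2))
c=cam('wrist'); save(c,'w4'); X=cloud(c)
for l,h in (('crank_knob',.17),('wheel_hub',.134)):
    for d in nets.spot_point(l,'wrist')[:2]: p=ray(c,d['centre'],h); print(l,d['conf'],d['centre'],p.round(4))
print(rel([.6785,-.0645,.15]))
E
```

```text
[ 0.67535863 -0.06358372  0.20700836] [-3.14013479e+00 -1.92126537e-03  1.73752353e+00] [-0.09  0.63  0.53  1.48  0.    1.31]
crank_knob 0.56 [327.1, 230.6] [ 0.6779 -0.064   0.17  ]
wheel_hub 0.63 [279.7, 152.4] [ 0.6349 -0.0219  0.134 ]
[-0.007  0.003  0.627]
```

View pics/w4.png

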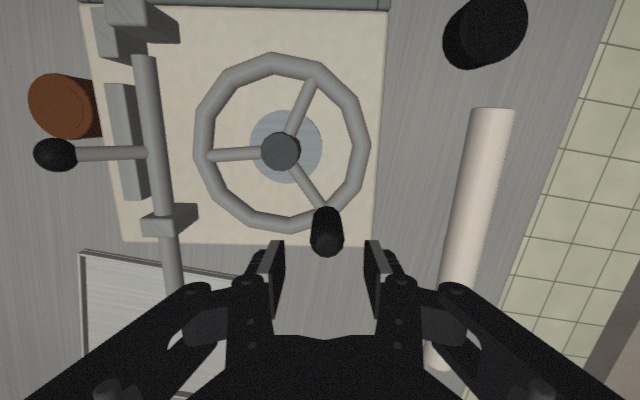

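The knob is at (327,230), centred between the fingers, and the bolt is out. I go down and grip it.

Call:
arm_command([
  [0,0.02,0.25,0,0,0,50],
  [0,0.02,0.5,0,0,0,50],
  [0,0.02,0.57,0,0,0,50],
  [0,0.02,0.57,0,0,0,50],
])

```text
t: 16.9
ee_pos: [0.6793, -0.0635, 0.1546]
tcp_rot: [3.136, -0.0, 1.737]
contact_force: [-0.5, 0.2, 0.7]
opening: 0.503
finger_force: 0.0
```

Call:
arm_command([
  [0,0,0,0,0,0,10],
  [0,0,0,0,0,0,10],
  [0,0,0,0,0,0,10],
  [0,0,0,0,0,0,10],
  [0,0,0,0,0,0,10],
], force=50)

```text
t: 17.4
ee_pos: [0.6799, -0.0634, 0.1569]
tcp_rot: [3.133, 0.001, 1.738]
contact_force: [-2.7, -0.2, 5.6]
opening: 0.238
finger_force: 49.3
```

```bash
cat >> h.py <<'E'
def crank(a0,degs,hub=(.638,-.0235),r=.06,yw=None):
    "a0: start world angle deg, clockwise degs -> tool shifts relative to nominal point at a0"
    T,s=tool(); h=np.r_[hub,0]
    f=lambda a: h+r*np.r_[np.cos(np.radians(a)),np.sin(np.radians(a)),0]
    for d in degs: print(d,(T[:3,:3].T@(f(a0-d)-f(a0))*10).round(3).tolist())
E
python3 - <<'E'
from h import *
T,s=tool(); print(s['ee_pos'],s['contact_force'],s['opening'],s['joint_positions'].round(2))
p=s['ee_pos'][:2]-[.638,-.0235]; print(np.hypot(*p),np.degrees(np.arctan2(p[1],p[0])))
crank(-45.5,range(10,91,10))
E
```

```text
[ 0.67994747 -0.06341933  0.15694001] [-2.67865928 -0.15235343  5.56824159] 0.23803631161700003 [-0.09  0.64  0.43  1.35  0.    1.31]
0.05790632650247801 -43.58086380479898
10 [-0.052, -0.091, -0.001]
20 [-0.088, -0.189, -0.002]
30 [-0.106, -0.292, -0.002]
40 [-0.106, -0.397, -0.003]
50 [-0.088, -0.5, -0.004]
60 [-0.052, -0.598, -0.005]
70 [0.001, -0.688, -0.006]
80 [0.068, -0.768, -0.007]
90 [0.148, -0.835, -0.007]
```

Call:
arm_command([
  [-0.052,-0.091,-0.02,0,0,0,10],
  [-0.088,-0.189,-0.02,0,0,0,10],
  [-0.106,-0.292,-0.02,0,0,0,10],
  [-0.106,-0.397,-0.02,0,0,0,10],
  [-0.088,-0.5,-0.02,0,0,0,10],
  [-0.052,-0.598,-0.02,0,0,0,10],
  [0.001,-0.688,-0.02,0,0,0,10],
  [0.068,-0.768,-0.02,0,0,0,10],
  [0.148,-0.835,-0.02,0,0,0,10],
  [0.148,-0.835,-0.02,0,0,0,10],
])

```text
t: 18.4
ee_pos: [0.5937, -0.0647, 0.157]
tcp_rot: [3.136, 0.004, 1.736]
contact_force: [-3.8, -5.4, 3.9]
opening: 0.236
finger_force: 51.0
```

```bash
python3 - <<'E'
from h import *
T,s=tool(); print(s['ee_pos'],s['contact_force'],s['opening'],s['joint_positions'].round(2))
p=s['ee_pos'][:2]-[.638,-.0235]; print(np.hypot(*p),np.degrees(np.arctan2(p[1],p[0])))
crank(-135.5,range(15,181,15))
E
```

```text
[ 0.59370432 -0.06469861  0.15697527] [-3.84541667 -5.41657554  3.87373205] 0.23628067111366793 [-0.11  0.47  0.14  1.23 -0.    1.3 ]
0.060493246364618364 -137.07466117108817
15 [0.139, -0.072, -0.001]
30 [0.292, -0.106, -0.002]
45 [0.448, -0.1, -0.002]
60 [0.598, -0.053, -0.003]
75 [0.73, 0.031, -0.003]
90 [0.836, 0.147, -0.003]
105 [0.908, 0.286, -0.002]
120 [0.942, 0.439, -0.002]
135 [0.935, 0.595, -0.001]
150 [0.888, 0.745, 0.0]
165 [0.804, 0.877, 0.001]
180 [0.689, 0.983, 0.002]
```

Call:
arm_command([
  [0.139,-0.072,0,0,0,0,10],
  [0.292,-0.106,0,0,0,0,10],
  [0.448,-0.1,0,0,0,0,10],
  [0.598,-0.053,0,0,0,0,10],
  [0.73,0.031,0,0,0,0,10],
  [0.836,0.147,0,0,0,0,10],
  [0.908,0.286,0,0,0,0,10],
  [0.942,0.439,0,0,0,0,10],
  [0.935,0.595,0,0,0,0,10],
  [0.888,0.745,0,0,0,0,10],
  [0.804,0.877,0,0,0,0,10],
  [0.689,0.983,0,0,0,0,10],
])

```text
t: 19.6
ee_pos: [0.6783, 0.0205, 0.157]
tcp_rot: [3.141, 0.001, 1.738]
contact_force: [-10.0, -3.1, 4.6]
opening: 0.239
finger_force: 51.3
```

Call:
arm_command([
  [-0.139,0.072,0,0,0,0,10],
  [-0.292,0.106,0,0,0,0,10],
  [-0.448,0.1,0,0,0,0,10],
  [-0.598,0.053,0,0,0,0,10],
  [-0.73,-0.031,0,0,0,0,10],
  [-0.836,-0.147,0,0,0,0,10],
  [-0.908,-0.286,0,0,0,0,10],
  [-0.942,-0.439,0,0,0,0,10],
  [-0.935,-0.595,0,0,0,0,10],
  [-0.888,-0.745,0,0,0,0,10],
  [-0.804,-0.877,0,0,0,0,10],
  [-0.689,-0.983,0,0,0,0,10],
])

```text
t: 20.8
ee_pos: [0.5955, -0.0665, 0.157]
tcp_rot: [3.133, 0.007, 1.734]
contact_force: [1.4, -6.7, 1.1]
opening: 0.236
finger_force: 50.9
```

```bash
python3 - <<'E'
from h import *
T,s=tool(); print(s['t'],s['ee_pos'],s['tcp_rot'],s['contact_force'],s['opening'],s['joint_positions'].round(2))
p=s['ee_pos'][:2]-[.638,-.0235]; print(np.hypot(*p),np.degrees(np.arctan2(p[1],p[0])))
c=cam('scene'); q=own(cloud(c)); m=(q[...,0]>-.09)&(q[...,0]<.09)&(q[...,1]>.02)&(q[...,1]<.22)&(q[...,2]<.2); print('tin tops',np.percentile(q[m][:,2],[5,50,90,98]))
E
```

```text
20.8 [ 0.5955137  -0.06646929  0.15703994] [3.13293265 0.00737436 1.73419674] [ 1.39602705 -6.7381545   1.14859982] 0.236173564634414 [-0.11  0.47  0.14  1.23 -0.    1.3 ]
0.06042719495579683 -134.67616755102796
tin tops [0.05523439 0.07960158 0.10377554 0.1052027 ]
```

Call:
arm_command([
  [0.139,-0.072,0,0,0,0,10],
  [0.292,-0.106,0,0,0,0,10],
  [0.448,-0.1,0,0,0,0,10],
  [0.598,-0.053,0,0,0,0,10],
  [0.73,0.031,0,0,0,0,10],
  [0.836,0.147,0,0,0,0,10],
  [0.908,0.286,0,0,0,0,10],
  [0.942,0.439,0,0,0,0,10],
  [0.935,0.595,0,0,0,0,10],
  [0.888,0.745,0,0,0,0,10],
  [0.804,0.877,0,0,0,0,10],
  [0.689,0.983,0,0,0,0,10],
])

```text
t: 22.05
ee_pos: [0.6784, 0.0205, 0.157]
tcp_rot: [3.141, 0.001, 1.738]
contact_force: [-10.3, -2.8, 5.1]
opening: 0.241
finger_force: 51.4
```

Call:
arm_command([
  [-0.139,0.072,0,0,0,0,10],
  [-0.292,0.106,0,0,0,0,10],
  [-0.448,0.1,0,0,0,0,10],
  [-0.598,0.053,0,0,0,0,10],
  [-0.73,-0.031,0,0,0,0,10],
  [-0.836,-0.147,0,0,0,0,10],
  [-0.908,-0.286,0,0,0,0,10],
  [-0.942,-0.439,0,0,0,0,10],
  [-0.935,-0.595,0,0,0,0,10],
  [-0.888,-0.745,0,0,0,0,10],
  [-0.804,-0.877,0,0,0,0,10],
  [-0.689,-0.983,0,0,0,0,10],
])

```text
t: 23.25
ee_pos: [0.5956, -0.0666, 0.157]
tcp_rot: [3.133, 0.007, 1.734]
contact_force: [0.7, -7.7, 0.9]
opening: 0.237
finger_force: 51.0
```

Call:
arm_command([
  [0.139,-0.072,0,0,0,0,10],
  [0.292,-0.106,0,0,0,0,10],
  [0.448,-0.1,0,0,0,0,10],
  [0.598,-0.053,0,0,0,0,10],
  [0.73,0.031,0,0,0,0,10],
  [0.836,0.147,0,0,0,0,10],
  [0.908,0.286,0,0,0,0,10],
  [0.942,0.439,0,0,0,0,10],
  [0.935,0.595,0,0,0,0,10],
  [0.888,0.745,0,0,0,0,10],
  [0.804,0.877,0,0,0,0,10],
  [0.689,0.983,0,0,0,0,10],
])

```text
t: 24.45
ee_pos: [0.6784, 0.0205, 0.1569]
tcp_rot: [3.141, 0.001, 1.738]
contact_force: [-9.8, -2.4, 5.6]
opening: 0.238
finger_force: 51.5
```

```bash
python3 - <<'E'
from h import *
T,s=tool(); print(s['t'],s['ee_pos'],s['tcp_rot'],s['contact_force'],s['opening'],s['joint_positions'].round(2))
p=s['ee_pos'][:2]-[.638,-.0235]; print(np.hypot(*p),np.degrees(np.arctan2(p[1],p[0])))
c=cam('scene'); q=own(cloud(c)); m=(q[...,0]>-.09)&(q[...,0]<.09)&(q[...,1]>.02)&(q[...,1]<.22)&(q[...,2]<.2); print('tin tops',np.percentile(q[m][:,2],[5,50,90,98]))
crank(44.5,range(7,85,7))
E
```

```text
24.45 [0.6783998  0.02049466 0.15694538] [3.14065603e+00 1.05251392e-03 1.73755181e+00] [-9.83973697 -2.41816233  5.58273688] 0.23818253635180314 [ 0.03  0.64  0.43  1.36 -0.    1.43]
0.059730003850269345 47.43909371119643
tin tops [0.08540179 0.11085817 0.13370491 0.13526537]
7 [-0.062, 0.038, 0.0]
14 [-0.129, 0.069, 0.001]
21 [-0.199, 0.091, 0.001]
28 [-0.271, 0.104, 0.001]
35 [-0.344, 0.109, 0.001]
42 [-0.417, 0.105, 0.002]
49 [-0.489, 0.091, 0.002]
56 [-0.559, 0.069, 0.002]
63 [-0.626, 0.039, 0.002]
70 [-0.688, 0.001, 0.002]
77 [-0.746, -0.045, 0.002]
84 [-0.797, -0.097, 0.002]
```

Call:
arm_command([
  [-0.062,0.038,0,0,0,0,10],
  [-0.129,0.069,0,0,0,0,10],
  [-0.199,0.091,0,0,0,0,10],
  [-0.199,0.091,0,0,0,0,10],
])

```text
t: 24.9
ee_pos: [0.691, 0.0021, 0.157]
tcp_rot: [3.139, 0.0, 1.736]
contact_force: [-6.5, -2.3, 2.0]
opening: 0.235
finger_force: 51.2
```

Call:
arm_command([
  [-0.072,0.013,0,0,0,0,10],
  [-0.145,0.018,0,0,0,0,10],
  [-0.145,0.018,0,0,0,0,10],
])

```text
t: 25.2
ee_pos: [0.6951, -0.011, 0.157]
tcp_rot: [3.139, -0.001, 1.737]
contact_force: [-5.8, 0.1, 3.5]
opening: 0.241
finger_force: 51.2
```

Call:
arm_command([
  [-0.073,-0.004,0,0,0,0,10],
  [-0.073,-0.004,0,0,0,0,10],
])

```text
t: 25.4
ee_pos: [0.6956, -0.0141, 0.157]
tcp_rot: [3.138, -0.008, 1.74]
contact_force: [-6.4, 8.5, 4.2]
opening: 0.236
finger_force: 51.2
```

Call:
arm_command([
  [-0.072,-0.014,0,0,0,0,10],
  [-0.072,-0.014,0,0,0,0,10],
])

```text
t: 25.6
ee_pos: [0.6956, -0.0145, 0.157]
tcp_rot: [3.136, -0.019, 1.745]
contact_force: [-6.4, 22.8, 2.6]
opening: 0.234
finger_force: 51.1
```

```bash
python3 - <<'E'
from h import *
T,s=tool(); print(s['t'],s['ee_pos'],s['contact_force'])
p=s['ee_pos'][:2]-[.638,-.0235]; a=np.degrees(np.arctan2(p[1],p[0])); print(np.hypot(*p),a)
crank(9,range(-90,0,10))
h=np.r_[.638,-.0235,0]; t=np.radians(97); print('abs target',h+.06*np.r_[np.cos(t),np.sin(t),0])
E
```

```text
25.6 [ 0.69562642 -0.01452985  0.15699312] [-6.36642009 22.83721368  2.64166593]
0.05832039108367474 8.847679836453523
-90 [0.61, -0.59, 0.008]
-80 [0.599, -0.486, 0.009]
-70 [0.57, -0.385, 0.009]
-60 [0.525, -0.291, 0.008]
-50 [0.463, -0.207, 0.008]
-40 [0.388, -0.134, 0.007]
-30 [0.301, -0.075, 0.005]
-20 [0.206, -0.033, 0.004]
-10 [0.104, -0.007, 0.002]
abs target [0.63068784 0.03605277 0.        ]
```

That is the hard stop: 22.8 N with no more motion, the knob at about 9°. I back off about 90°.

Call:
arm_command([
  [0.129,0.018,0,0,0,0,10],
  [0.254,0.008,0,0,0,0,10],
  [0.375,-0.027,0,0,0,0,10],
  [0.485,-0.087,0,0,0,0,10],
  [0.581,-0.168,0,0,0,0,10],
  [0.657,-0.268,0,0,0,0,10],
  [0.711,-0.381,0,0,0,0,10],
  [0.741,-0.503,0,0,0,0,10],
  [0.746,-0.586,0,0,0,0,10],
  [0.746,-0.586,0,0,0,0,10],
  [0.746,-0.586,0,0,0,0,10],
])

```text
t: 26.7
ee_pos: [0.627, 0.0371, 0.157]
tcp_rot: [3.136, 0.003, 1.736]
contact_force: [-3.0, -5.7, 2.6]
opening: 0.238
finger_force: 51.1
```

```bash
python3 - <<'E'
from h import *
T,s=tool(); print(s['t'],s['ee_pos'],s['contact_force'],s['joint_positions'].round(2))
p=s['ee_pos'][:2]-[.638,-.0235]; a=np.degrees(np.arctan2(p[1],p[0])); print(np.hypot(*p),a)
E
```

```text
26.7 [0.6270344  0.03706425 0.15699183] [-3.00889606 -5.74744291  2.60644308] [ 0.06  0.53  0.24  1.27 -0.    1.47]
0.06154894597751687 100.26263829534389
```

Call:
arm_command([
  [0,0,0,0,0,0,50],
  [0,0,0,0,0,0,50],
  [0,0,-0.4,0,0,0,50],
  [0,0,-0.8,0,0,0,50],
  [0,0,-0.9,0,0,0,50],
])

```text
t: 27.2
ee_pos: [0.6293, 0.0396, 0.2519]
tcp_rot: [3.126, 0.0, 1.738]
contact_force: [1.4, 1.0, 0.7]
opening: 0.502
finger_force: 0.0
```

Call:
arm_command([
  [0.6,-1.0,-0.3,0,0,0,100],
  [0.6,-1.0,-0.3,0,0,0,100],
  [0.6,-1.0,-0.3,0,0,0,100],
  [0.6,-1.0,-0.3,0,0,0,100],
])

```text
t: 27.6
ee_pos: [0.5164, 0.0827, 0.2772]
tcp_rot: [3.133, -0.001, 1.74]
contact_force: [0.9, -0.5, 0.3]
opening: 0.996
finger_force: 0.0
```

```bash
cat >> h.py <<'E'
def tins(c,zt=.132,box=None):
    "lid discs near height zt -> circle centres (world)"
    P=cloud(c); m=abs(P[...,2]-zt)<.008
    if box is not None: q=own(P); m&=(q[...,0]>-.105)&(q[...,0]<.105)&(q[...,1]>.012)&(q[...,1]<.235)
    m=cv2.erode(m.astype(np.uint8),np.ones((3,3)))
    n,l,st,ce=cv2.connectedComponentsWithStats(m)
    for i in range(1,n):
        if st[i,4]>30:
            q=P[l==i]; (x,y),r=cv2.minEnclosingCircle((q[:,:2]*1000).astype(np.float32))
            print('tin',st[i,4],'mean',q.mean(0).round(4),'circ',round(x/1000,4),round(y/1000,4),'r',round(r,1))
E
python3 - <<'E'
from h import *
T,s=tool(); print(s['t'],s['ee_pos'],s['tcp_rot'],s['joint_positions'].round(2))
c=cam('wrist'); save(c,'w5'); tins(c,.132,1)
c=cam('top'); tins(c,.132,1)
c=cam('scene'); save(c,'s5'); tins(c,.132,1)
E
```

```text
27.6 [0.5164236  0.08272066 0.27724064] [ 3.13309409e+00 -9.17942973e-04  1.74030055e+00] [0.16 0.27 0.16 1.45 0.   1.56]
tin 3454 mean [0.5045 0.2334 0.1328] circ 0.5038 0.2381 r 31.7
tin 3366 mean [0.6044 0.2522 0.1327] circ 0.6045 0.2574 r 31.8
tin 3045 mean [0.6253 0.1552 0.1327] circ 0.6264 0.1548 r 31.6
tin 3028 mean [0.5234 0.1368 0.1327] circ 0.5239 0.1361 r 31.0
tin 59 mean [0.6255 0.1695 0.1327] circ 0.6247 0.1635 r 23.1
tin 215 mean [0.6058 0.2555 0.1322] circ 0.6066 0.2553 r 28.7
tin 70 mean [0.5219 0.1499 0.1325] circ 0.5229 0.1454 r 23.5
tin 220 mean [0.505  0.2344 0.132 ] circ 0.5053 0.2355 r 28.3
tin 195 mean [0.5095 0.2372 0.1301] circ 0.5093 0.2382 r 29.0
tin 237 mean [0.53   0.1338 0.1301] circ 0.5294 0.1351 r 30.5
tin 224 mean [0.611  0.2563 0.13  ] circ 0.6097 0.2559 r 29.6
tin 269 mean [0.6326 0.1526 0.1301] circ 0.6323 0.1528 r 29.4
```

View pics/w5.png

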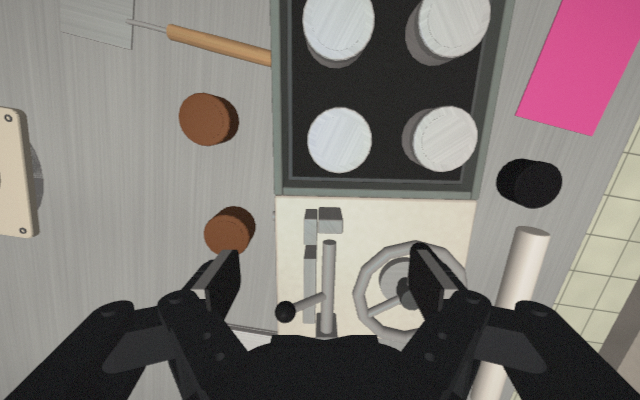

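The four plain tins stand clear on the raised platform, with lids at 0.1325 m. The brown and black look-alikes are outside it, and the bolt is still out. I'll start with tin A at (0.524, 0.136).

Call:
arm_command([
  [0.52,0.13,0.4,0,0,0,90],
  [0.52,0.13,0.8,0,0,0,90],
  [0.52,0.13,0.8,0,0,0,90],
  [0.52,0.13,0.8,0,0,0,90],
])

```text
t: 28.15
ee_pos: [0.5224, 0.1342, 0.1939]
tcp_rot: [3.14, 0.001, 1.737]
contact_force: [-0.0, 0.0, 1.8]
opening: 0.901
finger_force: 0.0
```

```bash
python3 - <<'E'
from h import *
T,s=tool(); print(s['t'],s['ee_pos'],s['tcp_rot'])
c=cam('wrist'); tins(c,.1325,1)
print(rel([.5237,.1362,.092]))
E
```

```text
28.15 [0.52243391 0.13418918 0.19393431] [3.13950234e+00 8.54882982e-04 1.73744794e+00]
tin 8027 mean [0.6034 0.259  0.1327] circ 0.6045 0.2585 r 32.0
tin 7511 mean [0.5037 0.2399 0.1327] circ 0.5039 0.239 r 31.7
tin 5098 mean [0.6251 0.1566 0.1327] circ 0.6263 0.155 r 31.8
tin 4921 mean [0.5234 0.1382 0.1327] circ 0.5238 0.1366 r 31.6
[ 0.02  -0.004  1.04 ]
```

Call:
arm_command([
  [0.02,0,0.4,0,0,0,90],
  [0.02,0,0.75,0,0,0,90],
  [0.02,0,1.0,0,0,0,90],
  [0.02,0,1.0,0,0,0,90],
  [0.02,0,1.0,0,0,0,60],
  [0.02,0,1.0,0,0,0,60],
  [0.02,0,1.0,0,0,0,60],
  [0.02,0,1.0,0,0,0,60],
], force=35)

```text
t: 29.0
ee_pos: [0.5251, 0.1369, 0.0982]
tcp_rot: [3.13, 0.0, 1.737]
contact_force: [0.5, -1.5, 6.2]
opening: 0.739
finger_force: 39.5
```

Call:
arm_command([
  [0,0,-0.3,0,0,0,60],
  [0,0,-0.7,0,0,0,60],
  [0,0,-1.0,0,0,0,60],
  [0,0,-1.0,0,0,0,60],
])

```text
t: 29.4
ee_pos: [0.5252, 0.1375, 0.2011]
tcp_rot: [3.125, -0.001, 1.738]
contact_force: [-0.0, 1.2, -1.6]
opening: 0.737
finger_force: 40.0
```

Tin A is gripped and lifted. Now I carry it to the tray.

Call:
arm_command([
  [-0.3,-0.1,-0.35,0,0,0,60],
  [-0.7,-0.22,-0.35,0,0,0,60],
  [-0.98,-0.32,-0.35,0,0,0,60],
  [-0.98,-0.32,-0.35,0,0,0,60],
])

```text
t: 29.8
ee_pos: [0.5054, 0.0316, 0.2298]
tcp_rot: [3.137, 0.001, 1.733]
contact_force: [-0.1, 0.4, -1.9]
opening: 0.738
finger_force: 40.0
```

Call:
arm_command([
  [-0.4,-0.13,0,0,0,0,60],
  [-0.8,-0.26,0,0,0,0,60],
  [-0.98,-0.32,0,0,0,0,60],
])

```text
t: 30.1
ee_pos: [0.4905, -0.0691, 0.2293]
tcp_rot: [3.137, 0.0, 1.736]
contact_force: [1.4, 0.7, -2.2]
opening: 0.739
finger_force: 39.9
```

Call:
arm_command([
  [-0.4,-0.13,0,0,0,0,60],
  [-0.8,-0.26,0,0,0,0,60],
  [-0.98,-0.32,0,0,0,0,60],
])

```text
t: 30.4
ee_pos: [0.4754, -0.1713, 0.229]
tcp_rot: [3.137, -0.0, 1.735]
contact_force: [0.0, -0.0, -1.4]
opening: 0.74
finger_force: 39.9
```

Call:
arm_command([
  [-0.4,-0.13,0,0,0,0,60],
  [-0.8,-0.26,0,0,0,0,60],
  [-0.98,-0.32,0,0,0,0,60],
])

```text
t: 30.7
ee_pos: [0.4602, -0.2735, 0.2287]
tcp_rot: [3.137, -0.0, 1.735]
contact_force: [0.3, -0.1, -1.9]
opening: 0.735
finger_force: 39.9
```

Call:
arm_command([
  [-0.4,-0.13,0,0,0,0,60],
  [-0.8,-0.26,0,0,0,0,60],
  [-0.98,-0.32,0,0,0,0,60],
  [-0.98,-0.32,0,0,0,0,60],
  [-0.98,-0.32,0,0,0,0,60],
])

```text
t: 31.2
ee_pos: [0.4455, -0.3724, 0.2287]
tcp_rot: [3.136, -0.002, 1.737]
contact_force: [0.3, 0.1, -1.9]
opening: 0.741
finger_force: 39.9
```

```bash
python3 - <<'E'
from h import *
T,s=tool(); print(s['t'],s['ee_pos'],s['tcp_rot'],s['joint_positions'].round(2))
print(rel([.449,-.372,.016]))
c=cam('top'); save(c,'t6'); P=cloud(c); d=nets.silhouettes('tray','top')[0]; m=(P[...,2]<.03)&(P[...,2]>.008)&(P[...,1]<-.18)&(P[...,1]>-.5)&(P[...,0]>.3)&(P[...,0]<.7)
print('rim',m.sum(),fitrect(P[m][:,:2]))
E
```

```text
31.2 [ 0.44551658 -0.37237469  0.22867071] [ 3.13607866e+00 -2.22804100e-03  1.73734526e+00] [-0.7   0.4   0.23  1.39  0.01  0.71]
[-0.007  0.023  2.127]
rim 759 (array([ 0.4979772 , -0.32950269]), array([262.65029907, 381.58590698]), 89.2966079711914)
```

Call:
arm_command([
  [0,0.03,0.5,0,0,0,60],
  [0,0.03,1.0,0,0,0,60],
  [0,0.03,1.0,0,0,0,60],
])

```text
t: 31.6
ee_pos: [0.4446, -0.3667, 0.1222]
tcp_rot: [-3.137, -0.013, 1.74]
contact_force: [-0.9, 1.8, -2.5]
opening: 0.74
finger_force: 40.0
```

Call:
arm_command([
  [0,0,0.4,0,0,0,60],
  [0,0,0.8,0,0,0,60],
  [0,0,0.95,0,0,0,60],
  [0,0,0.95,0,0,0,60],
])

```text
t: 32.0
ee_pos: [0.4495, -0.371, 0.0342]
tcp_rot: [3.137, -0.002, 1.739]
contact_force: [-0.1, 0.6, -1.8]
opening: 0.737
finger_force: 40.2
```

Call:
arm_command([
  [0,0,0.06,0,0,0,60],
  [0,0,0.12,0,0,0,60],
  [0,0,0.12,0,0,0,60],
])

```text
t: 32.3
ee_pos: [0.4505, -0.3728, 0.0237]
tcp_rot: [3.134, 0.001, 1.738]
contact_force: [0.1, 0.5, -2.3]
opening: 0.741
finger_force: 40.2
```

Call:
arm_command([
  [0,0,0.04,0,0,0,60],
  [0,0,0.07,0,0,0,60],
  [0,0,0.07,0,0,0,60],
])

```text
t: 32.6
ee_pos: [0.4502, -0.3728, 0.0162]
tcp_rot: [3.135, 0.001, 1.737]
contact_force: [0.3, -0.5, 0.8]
opening: 0.742
finger_force: 40.2
```

Call:
arm_command([
  [0,0,0.02,0,0,0,60],
  [0,0,0.02,0,0,0,60],
])

```text
t: 32.8
ee_pos: [0.4502, -0.3728, 0.0162]
tcp_rot: [3.134, 0.001, 1.737]
contact_force: [-3.2, 1.8, 12.3]
opening: 0.741
finger_force: 41.6
```

Tin A is down on the floor at TCP z 0.0162, with contact felt. I release it and go back for tin B.

Call:
arm_command([
  [0,0,0,0,0,0,88],
  [0,0,0,0,0,0,88],
  [0,0,-0.3,0,0,0,88],
  [0,0,-0.7,0,0,0,88],
  [0,0,-1.0,0,0,0,88],
])

```text
t: 33.3
ee_pos: [0.4496, -0.3728, 0.1153]
tcp_rot: [3.135, 0.001, 1.737]
contact_force: [-0.2, -0.4, -0.1]
opening: 0.877
finger_force: 0.0
```

Call:
arm_command([
  [0.1,0,-0.5,0,0,0,88],
  [0.3,0.15,-1.0,0,0,0,88],
  [0.6,0.3,-1.0,0,0,0,88],
  [0.98,0.52,-1.0,0,0,0,88],
])

```text
t: 33.7
ee_pos: [0.4851, -0.2682, 0.2169]
tcp_rot: [3.131, 0.004, 1.735]
contact_force: [0.7, -0.4, -0.9]
opening: 0.878
finger_force: 0.0
```

Call:
arm_command([
  [0.4,0.21,-0.2,0,0,0,88],
  [0.8,0.42,-0.2,0,0,0,88],
  [0.98,0.52,-0.2,0,0,0,88],
])

```text
t: 34.0
ee_pos: [0.5197, -0.1589, 0.235]
tcp_rot: [3.134, -0.0, 1.741]
contact_force: [0.4, -0.4, -0.7]
opening: 0.88
finger_force: 0.0
```

Call:
arm_command([
  [0.4,0.21,0,0,0,0,88],
  [0.8,0.42,0,0,0,0,88],
  [0.98,0.52,0,0,0,0,88],
])

```text
t: 34.3
ee_pos: [0.5543, -0.0535, 0.2344]
tcp_rot: [3.135, -0.001, 1.741]
contact_force: [0.1, -1.2, 0.4]
opening: 0.884
finger_force: 0.0
```

Call:
arm_command([
  [0.4,0.21,0,0,0,0,88],
  [0.8,0.42,0,0,0,0,88],
  [0.98,0.52,0,0,0,0,88],
])

```text
t: 34.6
ee_pos: [0.5893, 0.0519, 0.2344]
tcp_rot: [3.135, -0.001, 1.741]
contact_force: [0.4, -0.4, 0.4]
opening: 0.88
finger_force: 0.0
```

Call:
arm_command([
  [0.4,0.21,0,0,0,0,88],
  [0.8,0.42,0,0,0,0,88],
  [0.98,0.52,0,0,0,0,88],
  [0.98,0.52,0,0,0,0,88],
])

```text
t: 35.0
ee_pos: [0.624, 0.1571, 0.2339]
tcp_rot: [3.136, -0.0, 1.742]
contact_force: [-0.5, -0.8, 0.2]
opening: 0.884
finger_force: 0.0
```

```bash
cat >> h.py <<'E'
def status(tgt=None):
    T,s=tool(); print(s['t'],s['ee_pos'],s['tcp_rot'].round(3),s['joint_positions'].round(2))
    tins(cam('wrist'),.1325,1)
    c=cam('top'); save(c,'st%d'%int(s['t'])); P=cloud(c); print('tray:'); P[...,2][P[...,1]>-.2]=9
    m=abs(P[...,2]-.05)<.01; n,l,st,ce=cv2.connectedComponentsWithStats(m.astype(np.uint8))
    for i in range(1,n):
        if st[i,4]>60: q=P[l==i]; print(st[i,4],q.mean(0).round(4))
    if tgt is not None: print(rel(tgt))
E
python3 -c "
from h import *
status([.6258,.155,.093])"
```

```text
35.0 [0.62398887 0.15709423 0.23393804] [ 3.136 -0.     1.742] [0.25 0.53 0.44 1.48 0.   1.65]
tin 4970 mean [0.6049 0.2596 0.1327] circ 0.605 0.259 r 31.3
tin 5194 mean [0.5051 0.24   0.1326] circ 0.5045 0.239 r 31.9
tin 3449 mean [0.6268 0.1568 0.1327] circ 0.627 0.1553 r 31.5
tray:
170 [ 0.8733 -0.2448  0.0437]
291 [ 0.4519 -0.3739  0.0502]
151 [-0.0551 -0.5283  0.0503]
[0.007 0.019 1.415]
```

Tin A stands in the tray at (0.452, -0.374). Now I grab tin B.

Call:
arm_command([
  [0,0.02,0.5,0,0,0,90],
  [0,0.02,0.9,0,0,0,90],
  [0,0.02,0.9,0,0,0,90],
])

```text
t: 35.4
ee_pos: [0.6211, 0.1512, 0.1385]
tcp_rot: [-3.134, 0.002, 1.735]
contact_force: [-0.1, -0.2, -1.2]
opening: 0.899
finger_force: 0.0
```

Call:
arm_command([
  [0,0,0.3,0,0,0,90],
  [0,0,0.5,0,0,0,90],
  [0,0,0.5,0,0,0,90],
  [0,0,0.5,0,0,0,60],
  [0,0,0.5,0,0,0,60],
  [0,0,0.5,0,0,0,60],
  [0,0,0.5,0,0,0,60],
])

```text
t: 36.1
ee_pos: [0.6279, 0.1541, 0.0978]
tcp_rot: [3.131, 0.0, 1.737]
contact_force: [0.4, -1.2, 6.1]
opening: 0.735
finger_force: 39.6
```

Call:
arm_command([
  [0,0,-0.3,0,0,0,60],
  [0,0,-0.7,0,0,0,60],
  [0,0,-1.0,0,0,0,60],
  [0,0,-1.0,0,0,0,60],
])

```text
t: 36.5
ee_pos: [0.6286, 0.1549, 0.2013]
tcp_rot: [3.125, -0.001, 1.738]
contact_force: [0.1, 1.1, -2.6]
opening: 0.735
finger_force: 39.9
```

Call:
arm_command([
  [0,0,-0.35,0,0,0,60],
  [-0.3,-0.1,-0.4,0,0,0,60],
  [-0.7,-0.22,-0.4,0,0,0,60],
  [-1.0,-0.31,-0.4,0,0,0,60],
  [-1.0,-0.31,-0.4,0,0,0,60],
])

```text
t: 37.0
ee_pos: [0.6103, 0.0462, 0.2338]
tcp_rot: [3.139, 0.001, 1.732]
contact_force: [-0.3, 1.2, -2.5]
opening: 0.74
finger_force: 40.0
```

Call:
arm_command([
  [-0.4,-0.13,0,0,0,0,60],
  [-0.8,-0.26,0,0,0,0,60],
  [-1.0,-0.31,0,0,0,0,60],
])

```text
t: 37.3
ee_pos: [0.5964, -0.0557, 0.2335]
tcp_rot: [3.138, 0.0, 1.736]
contact_force: [0.5, 0.1, -3.0]
opening: 0.736
finger_force: 40.0
```

Call:
arm_command([
  [-0.4,-0.13,0,0,0,0,60],
  [-0.8,-0.26,0,0,0,0,60],
  [-1.0,-0.31,0,0,0,0,60],
])

```text
t: 37.6
ee_pos: [0.5825, -0.1597, 0.2333]
tcp_rot: [3.138, -0.0, 1.735]
contact_force: [1.0, -0.0, -1.9]
opening: 0.739
finger_force: 40.0
```

Call:
arm_command([
  [-0.4,-0.13,0,0,0,0,60],
  [-0.8,-0.26,0,0,0,0,60],
  [-1.0,-0.31,0,0,0,0,60],
])

```text
t: 37.9
ee_pos: [0.5686, -0.2635, 0.2329]
tcp_rot: [3.138, -0.0, 1.735]
contact_force: [-0.5, 0.4, -2.2]
opening: 0.738
finger_force: 40.0
```

Call:
arm_command([
  [-0.4,-0.13,0,0,0,0,60],
  [-0.8,-0.26,0,0,0,0,60],
  [-1.0,-0.31,0,0,0,0,60],
  [-1.0,-0.31,0,0,0,0,60],
  [-1.0,-0.31,0,0,0,0,60],
])

```text
t: 38.4
ee_pos: [0.5554, -0.3644, 0.2327]
tcp_rot: [3.137, -0.002, 1.737]
contact_force: [-0.5, 0.8, -1.7]
opening: 0.741
finger_force: 40.0
```

Call:
arm_command([
  [0,0,0.5,0,0,0,60],
  [0,0,1.0,0,0,0,60],
  [0,0,1.0,0,0,0,60],
  [0,0,1.0,0,0,0,60],
])

```text
t: 38.8
ee_pos: [0.5561, -0.3628, 0.1338]
tcp_rot: [3.138, -0.002, 1.739]
contact_force: [-0.2, -0.9, -1.5]
opening: 0.736
finger_force: 40.0
```

```bash
python3 -c "
from h import *
T,s=tool(); print(s['t'],s['ee_pos'],s['tcp_rot'].round(3)); print(rel([.556,-.373,.016]))"
```

```text
38.8 [ 0.55612424 -0.3627854   0.13375242] [ 3.138e+00 -2.000e-03  1.739e+00]
[-0.103 -0.023  1.177]
```

Call:
arm_command([
  [-0.1,-0.02,0.4,0,0,0,60],
  [-0.1,-0.02,0.8,0,0,0,60],
  [-0.1,-0.02,1.0,0,0,0,60],
  [-0.1,-0.02,1.0,0,0,0,60],
])

```text
t: 39.2
ee_pos: [0.5573, -0.3744, 0.0345]
tcp_rot: [3.136, -0.0, 1.738]
contact_force: [-1.3, 0.4, -1.7]
opening: 0.735
finger_force: 40.2
```

Call:
arm_command([
  [0,0,0.07,0,0,0,60],
  [0,0,0.12,0,0,0,60],
  [0,0,0.17,0,0,0,60],
  [0,0,0.17,0,0,0,60],
])

```text
t: 39.6
ee_pos: [0.557, -0.3748, 0.0179]
tcp_rot: [3.135, 0.001, 1.738]
contact_force: [0.2, 0.7, -1.4]
opening: 0.737
finger_force: 40.2
```

Call:
arm_command([
  [0,0,0.02,0,0,0,60],
  [0,0,0.02,0,0,0,60],
])

```text
t: 39.8
ee_pos: [0.5572, -0.3751, 0.0159]
tcp_rot: [3.134, 0.001, 1.737]
contact_force: [0.1, -0.6, -1.6]
opening: 0.738
finger_force: 40.3
```

Call:
arm_command([
  [0,0,0.01,0,0,0,60],
  [0,0,0.01,0,0,0,60],
  [0,0,0.01,0,0,0,88],
  [0,0,0.01,0,0,0,88],
  [0,0,-0.3,0,0,0,88],
  [0,0,-0.7,0,0,0,88],
  [0,0,-1.0,0,0,0,88],
])

```text
t: 40.5
ee_pos: [0.5565, -0.3751, 0.1171]
tcp_rot: [3.134, 0.001, 1.738]
contact_force: [0.7, -0.6, 0.2]
opening: 0.88
finger_force: 0.0
```

Call:
arm_command([
  [0.1,0,-0.5,0,0,0,88],
  [0.4,0.03,-1.0,0,0,0,88],
  [0.7,0.06,-1.0,0,0,0,88],
  [1.0,0.086,-1.0,0,0,0,88],
])

```text
t: 40.9
ee_pos: [0.5488, -0.2747, 0.2188]
tcp_rot: [3.13, 0.004, 1.737]
contact_force: [-0.4, -0.3, 0.3]
opening: 0.882
finger_force: 0.0
```

Call:
arm_command([
  [0.4,0.03,-0.2,0,0,0,88],
  [0.8,0.07,-0.2,0,0,0,88],
  [1.0,0.086,-0.2,0,0,0,88],
])

```text
t: 41.2
ee_pos: [0.5392, -0.1721, 0.2364]
tcp_rot: [3.134, 0.0, 1.74]
contact_force: [-0.0, 0.0, -0.6]
opening: 0.883
finger_force: 0.0
```

Call:
arm_command([
  [0.4,0.03,0,0,0,0,88],
  [0.8,0.07,0,0,0,0,88],
  [1.0,0.086,0,0,0,0,88],
])

```text
t: 41.5
ee_pos: [0.5306, -0.0721, 0.2355]
tcp_rot: [3.135, -0.001, 1.74]
contact_force: [-0.4, -0.3, -0.3]
opening: 0.876
finger_force: 0.0
```

Call:
arm_command([
  [0.4,0.03,0,0,0,0,88],
  [0.8,0.07,0,0,0,0,88],
  [1.0,0.086,0,0,0,0,88],
])

```text
t: 41.8
ee_pos: [0.5226, 0.0279, 0.2356]
tcp_rot: [3.135, -0.001, 1.74]
contact_force: [-0.3, 0.3, -0.4]
opening: 0.884
finger_force: 0.0
```

Call:
arm_command([
  [0.4,0.03,0,0,0,0,88],
  [0.8,0.07,0,0,0,0,88],
  [1.0,0.086,0,0,0,0,88],
])

```text
t: 42.1
ee_pos: [0.5144, 0.128, 0.2355]
tcp_rot: [3.135, -0.001, 1.74]
contact_force: [-0.2, 0.4, -0.0]
opening: 0.878
finger_force: 0.0
```

Call:
arm_command([
  [0.4,0.03,0,0,0,0,88],
  [0.8,0.07,0,0,0,0,88],
  [1.0,0.08,0,0,0,0,88],
  [1.0,0.08,0,0,0,0,88],
])

```text
t: 42.5
ee_pos: [0.5056, 0.2279, 0.2352]
tcp_rot: [3.135, -0.0, 1.742]
contact_force: [0.9, -0.5, 0.3]
opening: 0.878
finger_force: 0.0
```

```bash
python3 -c "
from h import *
status([.5045,.2393,.093])"
```

```text
42.5 [0.50564006 0.22793443 0.23524255] [ 3.135 -0.     1.742] [ 0.42  0.34  0.16  1.38 -0.    1.82]
tin 3727 mean [0.4776 0.2638 0.1328] circ 0.476 0.2627 r 31.2
tin 3726 mean [0.6031 0.2603 0.1328] circ 0.6038 0.259 r 31.6
tray:
175 [ 0.8731 -0.245   0.0436]
289 [ 0.5586 -0.375   0.0501]
291 [ 0.4523 -0.3736  0.0499]
145 [-0.0555 -0.5247  0.0505]
[1.420e-01 1.000e-03 1.423e+00]
```

Tin C has been knocked into the well's front-left corner, now at (0.4765, 0.263). I'll grip it higher, with the fingertips above the 0.1 m rim.

Call:
arm_command([
  [0.4,-0.23,0.3,0,0,0,100],
  [0.4,-0.23,0.6,0,0,0,100],
  [0.4,-0.23,0.6,0,0,0,100],
  [0.4,-0.23,0.6,0,0,0,100],
])

```text
t: 43.0
ee_pos: [0.4774, 0.2596, 0.1757]
tcp_rot: [3.136, 0.001, 1.736]
contact_force: [0.1, -0.1, 1.3]
opening: 0.999
finger_force: 0.0
```

```bash
python3 -c "
from h import *
status([.4765,.2632,.106])"
```

```text
43.0 [0.47735481 0.25956199 0.17571776] [3.136e+00 1.000e-03 1.736e+00] [ 0.5   0.35  0.01  1.23 -0.    1.91]
tin 5566 mean [0.4771 0.2651 0.1327] circ 0.4755 0.2633 r 31.7
tin 5490 mean [0.6018 0.2614 0.1326] circ 0.6038 0.2593 r 32.1
tray:
155 [ 0.8725 -0.2449  0.0435]
291 [ 0.5584 -0.3747  0.0501]
291 [ 0.4521 -0.3736  0.0502]
148 [-0.0549 -0.5286  0.0506]
[ 0.032 -0.025  0.714]
```

Call:
arm_command([
  [0.03,-0.015,0.3,0,0,0,100],
  [0.03,-0.015,0.55,0,0,0,100],
  [0.03,-0.015,0.68,0,0,0,100],
  [0.03,-0.015,0.68,0,0,0,100],
])

```text
t: 43.5
ee_pos: [0.4758, 0.2626, 0.1071]
tcp_rot: [3.137, 0.001, 1.736]
contact_force: [0.3, 0.2, 0.7]
opening: 1.0
finger_force: 0.0
```

Call:
arm_command([
  [0,0,0,0,0,0,60],
  [0,0,0,0,0,0,60],
  [0,0,0,0,0,0,60],
  [0,0,0,0,0,0,60],
  [0,0,0,0,0,0,60],
])

```text
t: 44.0
ee_pos: [0.4771, 0.264, 0.1098]
tcp_rot: [3.131, -0.001, 1.737]
contact_force: [-0.5, -0.9, 5.8]
opening: 0.731
finger_force: 38.9
```

Call:
arm_command([
  [0,0,-0.15,0,0,0,60],
  [0,0,-0.3,0,0,0,60],
  [0,0,-0.6,0,0,0,60],
  [0,0,-1.0,0,0,0,60],
  [0,0,-1.0,0,0,0,60],
])

```text
t: 44.5
ee_pos: [0.4783, 0.2653, 0.214]
tcp_rot: [3.124, -0.004, 1.738]
contact_force: [0.1, 0.4, -2.0]
opening: 0.734
finger_force: 40.9
```

Call:
arm_command([
  [0,0,-0.35,0,0,0,60],
  [-0.3,-0.07,-0.35,0,0,0,60],
  [-0.7,-0.15,-0.35,0,0,0,60],
  [-0.895,-0.205,-0.35,0,0,0,60],
])

```text
t: 44.9
ee_pos: [0.469, 0.1696, 0.2423]
tcp_rot: [3.136, 0.001, 1.736]
contact_force: [0.2, -0.0, -2.5]
opening: 0.731
finger_force: 40.9
```

Call:
arm_command([
  [-0.4,-0.09,0,0,0,0,60],
  [-0.8,-0.18,0,0,0,0,60],
  [-0.895,-0.205,0,0,0,0,60],
])

```text
t: 45.2
ee_pos: [0.4632, 0.0769, 0.242]
tcp_rot: [3.136, 0.001, 1.733]
contact_force: [0.3, 0.5, -2.1]
opening: 0.735
finger_force: 40.9
```

Call:
arm_command([
  [-0.4,-0.09,0,0,0,0,60],
  [-0.8,-0.18,0,0,0,0,60],
  [-0.895,-0.205,0,0,0,0,60],
])

```text
t: 45.5
ee_pos: [0.4583, -0.0142, 0.242]
tcp_rot: [3.136, 0.001, 1.734]
contact_force: [0.3, 0.6, -2.5]
opening: 0.734
finger_force: 40.9
```

Call:
arm_command([
  [-0.4,-0.09,0,0,0,0,60],
  [-0.8,-0.18,0,0,0,0,60],
  [-0.895,-0.205,0,0,0,0,60],
])

```text
t: 45.8
ee_pos: [0.4533, -0.1056, 0.2418]
tcp_rot: [3.135, 0.001, 1.734]
contact_force: [-0.4, 0.3, -2.6]
opening: 0.732
finger_force: 40.9
```

Call:
arm_command([
  [-0.4,-0.09,0,0,0,0,60],
  [-0.8,-0.18,0,0,0,0,60],
  [-0.895,-0.205,0,0,0,0,60],
])

```text
t: 46.1
ee_pos: [0.4482, -0.1971, 0.2416]
tcp_rot: [3.135, 0.001, 1.734]
contact_force: [0.7, 0.6, -2.3]
opening: 0.728
finger_force: 40.9
```

Call:
arm_command([
  [-0.4,-0.09,0,0,0,0,60],
  [-0.8,-0.18,0,0,0,0,60],
  [-0.895,-0.205,0,0,0,0,60],
  [-0.895,-0.205,0,0,0,0,60],
])

```text
t: 46.5
ee_pos: [0.4427, -0.2866, 0.2412]
tcp_rot: [3.136, -0.001, 1.736]
contact_force: [-0.7, 0.9, -2.6]
opening: 0.733
finger_force: 40.9
```

Call:
arm_command([
  [0,0,0.5,0,0,0,60],
  [0,0,1.0,0,0,0,60],
  [0,0,1.0,0,0,0,60],
  [0,0,1.0,0,0,0,60],
])

```text
t: 46.9
ee_pos: [0.4432, -0.2844, 0.1419]
tcp_rot: [3.137, -0.002, 1.74]
contact_force: [1.1, -0.6, -2.1]
opening: 0.733
finger_force: 40.7
```

```bash
python3 -c "
from h import *
T,s=tool(); print(s['t'],s['ee_pos'],s['tcp_rot'].round(3)); print(rel([.449,-.286,.028]))"
```

```text
46.9 [ 0.443198   -0.28445     0.14192684] [ 3.137e+00 -2.000e-03  1.740e+00]
[-0.027  0.049  1.139]
```

Call:
arm_command([
  [-0.02,0.05,0.4,0,0,0,60],
  [-0.02,0.05,0.8,0,0,0,60],
  [-0.02,0.05,1.0,0,0,0,60],
  [-0.02,0.05,1.0,0,0,0,60],
])

```text
t: 47.3
ee_pos: [0.4499, -0.2869, 0.0422]
tcp_rot: [3.135, -0.0, 1.739]
contact_force: [-0.8, 0.3, -2.2]
opening: 0.732
finger_force: 40.8
```

Call:
arm_command([
  [0,0,0.05,0,0,0,60],
  [0,0,0.1,0,0,0,60],
  [0,0,0.14,0,0,0,60],
  [0,0,0.14,0,0,0,60],
])

```text
t: 47.7
ee_pos: [0.4495, -0.2876, 0.0284]
tcp_rot: [3.135, 0.001, 1.737]
contact_force: [0.5, -0.2, -2.4]
opening: 0.736
finger_force: 40.8
```

Call:
arm_command([
  [0,0,0.02,0,0,0,60],
  [0,0,0.02,0,0,0,60],
])

```text
t: 47.9
ee_pos: [0.4496, -0.2878, 0.0279]
tcp_rot: [3.134, 0.001, 1.737]
contact_force: [-4.0, 1.5, 8.8]
opening: 0.734
finger_force: 41.9
```

Call:
arm_command([
  [0,0,0,0,0,0,88],
  [0,0,0,0,0,0,88],
  [0,0,-0.3,0,0,0,88],
  [0,0,-0.7,0,0,0,88],
  [0,0,-1.0,0,0,0,88],
])

```text
t: 48.4
ee_pos: [0.4491, -0.2878, 0.1277]
tcp_rot: [3.134, 0.001, 1.737]
contact_force: [1.1, -0.8, -0.6]
opening: 0.883
finger_force: 0.0
```

Call:
arm_command([
  [0.1,0,-0.5,0,0,0,88],
  [0.4,0.2,-1.0,0,0,0,88],
  [0.7,0.35,-1.1,0,0,0,88],
  [1.0,0.487,-1.0,0,0,0,88],
])

```text
out of range
```

Call:
arm_command([
  [0.1,0,-0.5,0,0,0,88],
  [0.4,0.2,-1.0,0,0,0,88],
  [0.7,0.35,-1.0,0,0,0,88],
  [1.0,0.487,-1.0,0,0,0,88],
])

```text
t: 48.8
ee_pos: [0.4817, -0.1804, 0.2295]
tcp_rot: [3.129, 0.003, 1.737]
contact_force: [0.3, -0.2, -0.3]
opening: 0.878
finger_force: 0.0
```

Call:
arm_command([
  [0.4,0.2,0,0,0,0,88],
  [0.8,0.39,0,0,0,0,88],
  [1.0,0.487,0,0,0,0,88],
])

```text
t: 49.1
ee_pos: [0.5115, -0.0712, 0.2266]
tcp_rot: [3.134, -0.001, 1.74]
contact_force: [0.3, -0.5, -0.2]
opening: 0.882
finger_force: 0.0
```

Call:
arm_command([
  [0.4,0.2,0,0,0,0,88],
  [0.8,0.39,0,0,0,0,88],
  [1.0,0.487,0,0,0,0,88],
])

```text
t: 49.4
ee_pos: [0.543, 0.0356, 0.2266]
tcp_rot: [3.135, -0.001, 1.74]
contact_force: [0.2, -0.9, 0.4]
opening: 0.882
finger_force: 0.0
```

Call:
arm_command([
  [0.4,0.2,0,0,0,0,88],
  [0.8,0.39,0,0,0,0,88],
  [1.0,0.487,0,0,0,0,88],
])

```text
t: 49.7
ee_pos: [0.5743, 0.1426, 0.2267]
tcp_rot: [3.135, -0.001, 1.74]
contact_force: [0.6, -0.6, 0.0]
opening: 0.882
finger_force: 0.0
```

Call:
arm_command([
  [0.4,0.2,0,0,0,0,88],
  [0.8,0.39,0,0,0,0,88],
  [1.0,0.487,0,0,0,0,88],
  [1.0,0.487,0,0,0,0,88],
])

```text
t: 50.1
ee_pos: [0.6053, 0.2494, 0.226]
tcp_rot: [3.136, -0.0, 1.742]
contact_force: [-0.2, -1.0, 0.3]
opening: 0.883
finger_force: 0.0
```

```bash
python3 -c "
from h import *
status([.604,.2595,.093])"
```

```text
50.1 [0.60532857 0.24940117 0.22600501] [ 3.136 -0.     1.742] [ 0.39  0.56  0.47  1.47 -0.    1.79]
tin 3898 mean [0.6048 0.2607 0.1327] circ 0.6049 0.2596 r 31.5
tray:
169 [ 0.8727 -0.2436  0.0434]
289 [ 0.5584 -0.3748  0.0503]
294 [ 0.4516 -0.2901  0.0502]
291 [ 0.452 -0.374  0.05 ]
147 [-0.055  -0.527   0.0505]
[0.135 0.007 1.336]
```

Call:
arm_command([
  [0.105,0.0,0.4,0,0,0,90],
  [0.105,0.0,0.8,0,0,0,90],
  [0.105,0.0,0.8,0,0,0,90],
])

```text
t: 50.5
ee_pos: [0.5994, 0.253, 0.1408]
tcp_rot: [-3.135, 0.004, 1.736]
contact_force: [-0.5, -1.0, -0.3]
opening: 0.901
finger_force: 0.0
```

Call:
arm_command([
  [0,0,0.3,0,0,0,90],
  [0,0,0.52,0,0,0,90],
  [0,0,0.52,0,0,0,90],
  [0,0,0.52,0,0,0,60],
  [0,0,0.52,0,0,0,60],
  [0,0,0.52,0,0,0,60],
  [0,0,0.52,0,0,0,60],
])

```text
t: 51.2
ee_pos: [0.6055, 0.2566, 0.0977]
tcp_rot: [3.131, -0.0, 1.737]
contact_force: [-0.1, -1.3, 6.0]
opening: 0.738
finger_force: 39.3
```

Call:
arm_command([
  [0,0,-0.3,0,0,0,60],
  [0,0,-0.7,0,0,0,60],
  [0,0,-1.0,0,0,0,60],
  [0,0,-1.0,0,0,0,60],
])

```text
t: 51.6
ee_pos: [0.6063, 0.2576, 0.2016]
tcp_rot: [3.125, -0.003, 1.738]
contact_force: [1.0, 1.1, -1.3]
opening: 0.739
finger_force: 39.4
```

Call:
arm_command([
  [0,0,-0.4,0,0,0,60],
  [-0.3,-0.08,-0.4,0,0,0,60],
  [-0.7,-0.18,-0.4,0,0,0,60],
  [-0.881,-0.235,-0.4,0,0,0,60],
])

```text
t: 52.0
ee_pos: [0.594, 0.1628, 0.2343]
tcp_rot: [3.137, 0.001, 1.736]
contact_force: [0.4, -0.1, -2.4]
opening: 0.737
finger_force: 39.6
```

Call:
arm_command([
  [-0.4,-0.1,0,0,0,0,60],
  [-0.8,-0.21,0,0,0,0,60],
  [-0.881,-0.235,0,0,0,0,60],
])

```text
t: 52.3
ee_pos: [0.5851, 0.0708, 0.2341]
tcp_rot: [3.138, 0.001, 1.733]
contact_force: [0.3, 1.0, -1.3]
opening: 0.741
finger_force: 39.5
```

Call:
arm_command([
  [-0.4,-0.1,0,0,0,0,60],
  [-0.8,-0.21,0,0,0,0,60],
  [-0.881,-0.235,0,0,0,0,60],
])

```text
t: 52.6
ee_pos: [0.5768, -0.0194, 0.234]
tcp_rot: [3.137, 0.001, 1.733]
contact_force: [-0.1, 0.9, -0.8]
opening: 0.737
finger_force: 39.5
```

Call:
arm_command([
  [-0.4,-0.1,0,0,0,0,60],
  [-0.8,-0.21,0,0,0,0,60],
  [-0.881,-0.235,0,0,0,0,60],
])

```text
t: 52.9
ee_pos: [0.5685, -0.1098, 0.2339]
tcp_rot: [3.137, 0.001, 1.734]
contact_force: [-0.3, 0.4, -1.4]
opening: 0.738
finger_force: 39.5
```

Call:
arm_command([
  [-0.4,-0.1,0,0,0,0,60],
  [-0.8,-0.21,0,0,0,0,60],
  [-0.881,-0.235,0,0,0,0,60],
])

```text
t: 53.2
ee_pos: [0.5601, -0.2004, 0.2337]
tcp_rot: [3.136, 0.0, 1.734]
contact_force: [0.3, 0.8, -2.3]
opening: 0.739
finger_force: 39.5
```

Call:
arm_command([
  [-0.4,-0.1,0,0,0,0,60],
  [-0.8,-0.21,0,0,0,0,60],
  [-0.881,-0.235,0,0,0,0,60],
  [-0.881,-0.235,0,0,0,0,60],
])

```text
t: 53.6
ee_pos: [0.5519, -0.2888, 0.2335]
tcp_rot: [3.136, -0.001, 1.736]
contact_force: [-0.1, 0.6, -2.4]
opening: 0.743
finger_force: 39.5
```

Call:
arm_command([
  [0,0,0.5,0,0,0,60],
  [0,0,1.0,0,0,0,60],
  [0,0,1.0,0,0,0,60],
  [0,0,1.0,0,0,0,60],
])

```text
t: 54.0
ee_pos: [0.5525, -0.2863, 0.1342]
tcp_rot: [3.137, -0.002, 1.74]
contact_force: [0.9, -1.2, -0.9]
opening: 0.736
finger_force: 39.6
```

```bash
python3 -c "
from h import *
T,s=tool(); print(s['t'],s['ee_pos'],s['tcp_rot'].round(3)); print(rel([.557,-.286,.016]))"
```

```text
54.0 [ 0.55254498 -0.28625164  0.13420404] [ 3.137e+00 -2.000e-03  1.740e+00]
[-0.007  0.039  1.182]
```

Call:
arm_command([
  [0,0.04,0.4,0,0,0,60],
  [0,0.04,0.8,0,0,0,60],
  [0,0.04,1.0,0,0,0,60],
  [0,0.04,1.0,0,0,0,60],
])

```text
t: 54.4
ee_pos: [0.5578, -0.2868, 0.0347]
tcp_rot: [3.136, -0.001, 1.739]
contact_force: [-0.1, 0.8, -1.4]
opening: 0.738
finger_force: 39.7
```

Call:
arm_command([
  [0,0,0.06,0,0,0,60],
  [0,0,0.12,0,0,0,60],
  [0,0,0.17,0,0,0,60],
  [0,0,0.17,0,0,0,60],
])

```text
t: 54.8
ee_pos: [0.5575, -0.2876, 0.0178]
tcp_rot: [3.135, 0.0, 1.738]
contact_force: [-0.4, -0.1, -1.0]
opening: 0.737
finger_force: 39.7
```

Call:
arm_command([
  [0,0,0.03,0,0,0,60],
  [0,0,0.03,0,0,0,60],
])

```text
t: 55.0
ee_pos: [0.5579, -0.288, 0.0157]
tcp_rot: [3.134, 0.001, 1.737]
contact_force: [-1.1, -0.3, 3.6]
opening: 0.737
finger_force: 40.0
```

Call:
arm_command([
  [0,0,0,0,0,0,88],
  [0,0,0,0,0,0,88],
  [0,0,-0.3,0,0,0,88],
  [0,0,-0.7,0,0,0,88],
  [0,0,-1.0,0,0,0,88],
])

```text
t: 55.5
ee_pos: [0.5571, -0.2879, 0.1163]
tcp_rot: [3.134, 0.001, 1.737]
contact_force: [0.5, -0.8, -0.4]
opening: 0.881
finger_force: 0.0
```

Call:
arm_command([
  [0,0,-0.5,0,0,0,88],
  [0,0,-1.0,0,0,0,88],
  [0,0,-1.0,0,0,0,88],
  [0,0,-1.0,0,0,0,88],
])

```text
t: 55.9
ee_pos: [0.5571, -0.2883, 0.2166]
tcp_rot: [3.132, 0.003, 1.737]
contact_force: [0.6, 0.3, 0.0]
opening: 0.878
finger_force: 0.0
```

```bash
python3 - <<'E'
from h import *
status()
c=cam('scene'); save(c,'fin')
for l,h in (('bolt_ball',.15),('crank_knob',.17)):
    for d in nets.spot_point(l,'scene')[:1]: p=ray(c,d['centre'],h); print(l,p.round(3),own(p).round(3))
a=c['color'][120:380,100:440,::-1]; cv2.imwrite('pics/finc.png',cv2.resize(a,None,fx=2.3,fy=2.3))
E
```

```text
55.9 [ 0.5571118 -0.2883061  0.2166441] [3.132e+00 3.000e-03 1.737e+00] [-0.48  0.5   0.34  1.41  0.    0.92]
tray:
173 [ 0.8729 -0.2447  0.0438]
286 [ 0.5589 -0.2857  0.0505]
61 [ 0.562  -0.3526  0.0491]
292 [ 0.4514 -0.2902  0.0503]
89 [ 0.462  -0.3563  0.05  ]
142 [-0.0551 -0.5263  0.0502]
bolt_ball [ 0.48  -0.037  0.15 ] [-0.118 -0.096  0.15 ]
crank_knob [0.627 0.031 0.17 ] [ 0.037 -0.05   0.17 ]
```

View pics/finc.png

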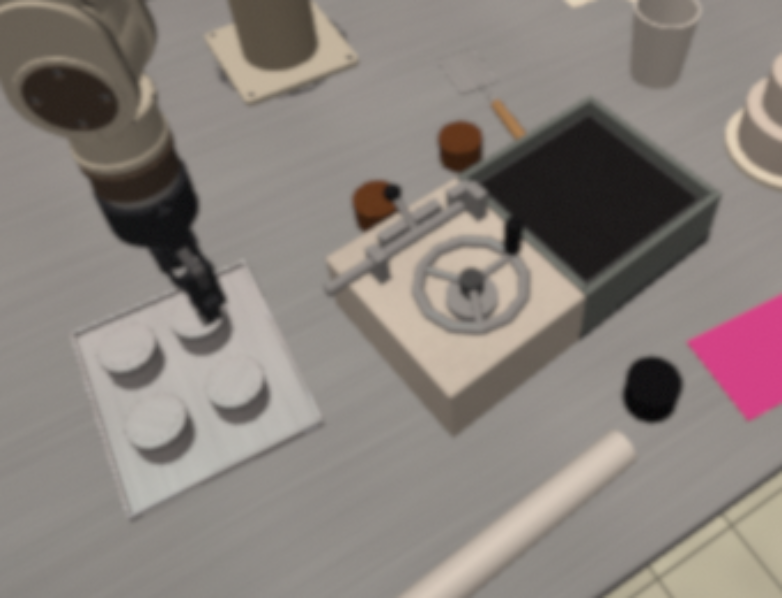

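The final crop shows four upright tins in the tray at (127,348), (200,318), (236,383) and (158,421). The bolt is out, its handle resting on the rail at (392,192). The knob is still at its backed-off position (512,233), and the gripper is clear of everything.

```bash
python3 -c "
from bench import ctrl
print(ctrl.job_done())"
```

```text
the job is handed in; nothing more can be done
None
```

I handed the job in with the bolt fully out, the wheel run to its stop and backed off about a quarter turn, and all four tins upright on the tray floor; the hand-in returned no verdict.

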